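# Set the vent stay of a cell ageing cabinet to its widest hole

## Robot

A 6-joint arm with a two-finger parallel gripper is mounted at the origin on the work surface. World frame = base frame: x ahead of the robot, y to its left, z up, the work surface at z = 0. Lengths are in m, angles in rad, forces in N, time in s.
With the tool pointing down it reaches from about 0.35 to 0.975 m from the base axis. Payload 4.9 kg.
Tool frame: the origin (TCP) lies on the centre line of the jaws, within the pads' length; the fingertips stand 11 mm ahead of it and the grasp point (between the pads) lies 8 mm behind it; z points along the fingers, y is the direction in which the jaws open and shut (so a half turn about z gives the same grasp; the last joint's range is limited). The gripper opens to 85 mm and grips with 20 to 120 N. Pads are 22 mm wide; open, the fingers measure 114 mm over their backs; the gripper's body (76 mm by 85 mm) begins 54 mm behind the grasp point. The pads swing forward as they close: fully open they stand 13 mm farther back than shut.
Start: joints at [1.147, 0.053, 1.613, -0, 1.476, -0.119], TCP at [0.188, 0.596, 0.242] pointing down, gripper open.
Joint ranges: [-3.01, 3.01], [-1.01, 2.22], [0.06, 2.58], [-1.02, 4.17], [0.09, 2.62], [-3.14, 3.14]. Speed limits (rad/s): [2.57, 2.57, 3.14, 3.14, 3.14, 3.14].

## Interface

Orientations are given as a rotation vector (axis times angle).
In Python, from station import ctrl gives the robot as it stands.
- The arm moves only by the tool send_rows, never from a script. Its argument "series" is a list of rows, each an object of numbers: "tx", "ty", "tz": the shift along the tool's x, y, z in cm; "wx", "wy", "wz": the turn, a rotation vector about the tool's x, y, z in rad; "jaw": the closure, from 0 (fully open) to 1 (shut). In form: [{"tx": .., "ty": .., "tz": .., "wx": .., "wy": .., "wz": .., "jaw": ..}, ...]. A call has 1 to 5 rows; each row shifts and turns the pose as measured when the row begins, along the tool's axes as they then stand; what a row does not reach is not made up. A row lasts 1/8 s, in which the tool goes at most 62.5 mm and 10.7 degrees, less where a joint would pass 70% of its speed; a pose out of reach is approached as far as the arm can. A call is refused whole if a number of a shift passes 6.25 or a number of a turn 0.188, either way. A call with a gripper value outside its range is refused whole. The fingers move at their own pace and stop on an object; "squeeze" is the grip in N (left out, the last holds). Time passes only in rows, so rows that do not move let the fingers close. It gives the time, the measured TCP pose, the force and the opening at its end, in the units of the state.
- ctrl.get_obs(): the state, without advancing time (a new reading comes with each control period).
- ctrl.get_image(name): name is "side" or "top" or "wrist"; returns the picture (384x512x3 uint8, red, green, blue); there is no depth.
- ctrl.camera_info(name): a dict with "mtx" (3x3 intrinsics, pixels), "R" (3x3) and "t" (3): a world point X has camera coordinates R X + t. Camera axes: x right, y down, z forward; pixel columns grow to the right and rows downward; lengths in m; the calibration is good to about 2 mm. A picture is of the moment at which its call begins: read the wrist's pose just before it. camera_info takes no time and is no camera call; for the wrist camera it gives the pose at the moment of the call.
- ctrl.finish_job(): hands the job in, once; it reports no verdict.
The state is a dict: "t": time; "q": joint angles; "dq": joint speeds; "effort": joint torques, N m; "tool_pos": TCP position; "tool_rot": TCP orientation; "contact_force": force on the tool from outside, world axes, zero at the start; "wrist_torque": the same for the moment, N m; "opening": finger opening in m.
Only numpy, scipy, OpenCV 4.12 (cv2) and the standard library are available. Lean on these libraries where they do the work, as an engineer would, in place of code of your own. Each camera call takes 0.05 s, during which the arm holds its last target.

## Task

Open the blue vent flap of the cell ageing cabinet to its widest setting: swing the red keeper aside, lift the brass stay off its pin by the black knob, and put the stay's last hole, the one nearest the knob, over the pin so that the stay lies fully down. Then swing the keeper back across the stay to its stop, let go, and leave the loose cells and the screwdriver where they are.

Things in the scene. Friction and masses are not known exactly. Their poses are not given: they have to be found in the camera images.
- cabinet: White cell ageing cabinet, 400 mm wide, 200 deep, 302 high, fixed. Origin on the bench straight below the pin; x points into the cabinet (front panel at x = +60 mm), y along the front away from the flap's hinge, z up. A grey sill block 50 mm high (x -75 to +60, y -47 to +63 mm) carries pin and keeper.
- rail_mid (a point): Middle of the fixed steel guard rail, 18 mm thick, 370 mm long along the cabinet's y, its axis 262 mm above the bench and 36 mm in front of the front panel. It runs above the stay's knob, so the knob cannot be taken from straight above: reach in under the rail with the tool leaning out from the cabinet (to -x) by 30 to 45 degrees.
- pin_axis (a point): Point on the axis of the upright fixed steel pin, at the mid-thickness height of the lowered stay (58.5 mm above the bench). The pin is 8 mm in diameter, round-topped, and its top is 70 mm above the bench, 9 mm above the top of the lowered stay.
- pivot (a point): Point on the flap where the stay is hung: it swivels here about a vertical axis and tips up here about a level axis (a knuckle under the lower rail of the blue flap). The flap is 165 mm long, 72 to 235 mm above the bench, and swings about a vertical hinge at x = +60, y = -195 mm of the cabinet, 137 mm from this pivot. It starts 30 degrees open, is 60 degrees open with the last hole on the pin, and stays where it is left.
- knob (a point): Centre of the black ball knob, 30 mm in diameter, on a 12 mm thick stem at the stay's tail, 65 mm above the bar's mid-thickness and 195 mm along it from the pivot; 123.5 mm above the bench when the stay is down. Held by the ball the stay can turn in the grip; moving the knob drives stay and flap together (lightly, under 3 N).
- hole_a (a point): Centre of the stay's hole nearest the pivot, at mid-thickness; the pin is in it at the start. The stay is a flat brass bar 225 mm long, 30 wide, 5 thick, with three 14 mm through holes in line; x here runs along the bar towards the knob. Hole centres are 88.0, 121.7 and 155.5 mm from the pivot.
- hole_b (a point): Centre of the middle hole of the stay.
- hole_c (a point): Centre of the last hole of the stay, nearest the knob: the widest setting.
- keeper_grip (a point): Middle, 100 mm above the bench, of the keeper's upright red peg (18 mm in diameter, 77 to 118 mm high), 50 mm from the keeper's axis. The keeper is a flat red bar 16 mm wide, 71 to 77 mm above the bench, turning about a vertical axis; its other arm, 68 mm long, lies across over the stay on the knob side of the pin and stops it lifting.
- keeper_pivot (a point): Point on the keeper's vertical axis, at the height of keeper_grip.
- keeper (a joint): Angle of the keeper: 0 at its stop, lying across the stay with the peg pointing straight out from the cabinet (-x of the cabinet); grows clockwise seen from above to the other stop at 1.75 rad; near 1.57 the peg points along +y of the cabinet and the stay is free. It stays where it is left.
- stay (a joint): Upward tilt of the stay: 0 lying level, fully down on the pin (a stop); grows as the knob end is lifted, to at most 0.6 rad; the stay falls back under its own weight. 0.2 rad is enough to clear the pin from the first hole.
- cell_one_mid (a point): Centre, 47.5 mm above its foot, of a loose blue oval cell with a white top standing on the bench, 60 by 34 by 95 mm high. To be left alone.
- cell_two_mid (a point): The same of a second such cell. To be left alone.
- driver: Screwdriver with an orange handle lying on the bench along its x axis. To be left alone.

How it is judged:
On the way, in this order (a step that is already met when the one before it is completed fails the run):
1. the keeper is swung aside, clear of the stay (value of joint keeper above 1 rad), for 0.1 s.
2. the stay is lifted clear of the pin (height (world z) of hole_a above 0.073 m), for 0.1 s.
3. the last hole is over the pin and the stay fully down (horizontal distance between hole_c and pin_axis below 0.005 m and value of joint stay below 0.025 rad), for 0.2 s.
4. the keeper is swung back across the stay (value of joint keeper below 0.2 rad), for 0.2 s.
At the end, for the whole second after the job is handed in: the stay's last hole (nearest the knob) is round the pin, within 5 mm of its axis, the stay lies level to within 0.025 rad, the keeper is back within 0.2 rad of its stop across the stay, and the keeper is at rest (all of step 3 and value of joint keeper below 0.2 rad and velocity of joint keeper between -0.05 and 0.05 rad/s); the robot touches nothing.
It fails at once if a loose cell or the screwdriver is moved by more than 15 mm (distance of any of cell_one_mid, cell_two_mid, driver from where it was at the start of the episode above 0.015 m).
It also fails if it takes over 51 s, if anything falls off the work surface, if the arm or the gripper's body presses on something with over 40 N, if the wrist force passes 120 N, or if a joint passes its speed limit or range.

## Working session

There is one attempt and no reset: what is moved stays moved. The work goes in short steps, Python scripts to look and compute and a tool call to move; the robot and the scene stay as the last step left them, time stands still between calls to the robot, and variables do not carry over. Pictures are saved under pics/ and viewed, and the job is handed in when it is done.

Besides the shell and the picture viewer there is one more tool, called after "Emit:" as name(argument=value, ...) on one line, values as JSON. send_rows: Moves the arm, as the interface text tells. Its arguments: {"type":"object","properties":{"series":{"type":"array"},"squeeze":{"type":"number"}},"required":["series"]}

```bash
ls; mkdir -p pics
python3 - <<'E'
from station import ctrl
import cv2
o=ctrl.get_obs();print(o)
for n in ["side","top","wrist"]:
    im=ctrl.get_image(n);cv2.imwrite(f"pics/{n}0.png",im[:,:,::-1]);print(n,ctrl.camera_info(n))
E
```

```text
pics
{'t': 0.0, 'q': array([ 1.14699339e+00,  5.33613684e-02,  1.61428126e+00, -3.38694517e-06,
        1.47601161e+00, -1.19012730e-01]), 'dq': array([-0.00074725, -0.00057784,  0.00158169, -0.00073188, -0.00014798,
       -0.00088202]), 'effort': array([ 1.49313892e-04, -3.93689811e+01, -3.70175135e+01, -2.05205361e-04,
        7.26556158e-03, -1.28356137e-05]), 'tool_pos': array([0.18731838, 0.59564182, 0.24106782]), 'tool_rot': array([-0.47682818, -3.10463809,  0.00312065]), 'contact_force': array([ 0.47154391,  0.5148813 , -0.44869524]), 'wrist_torque': array([ 0.00871223, -0.02515018, -0.04163806]), 'opening': 0.08561734594157336}
side {'mtx': array([[480.17652189,   0.        , 251.57909384],
       [  0.        , 480.17652189, 199.9951126 ],
       [  0.        ,   0.        ,   1.        ]]), 'R': array([[ 0.95329268,  0.30191024, -0.00912539],
       [ 0.27133771, -0.86924968, -0.41325639],
       [-0.13269858,  0.39147823, -0.91056899]]), 't': array([-0.46768154, -0.24253071,  1.35911857])}
top {'mtx': array([[362.78183222,   0.        , 252.64158141],
       [  0.        , 362.78183222, 192.72471288],
       [  0.        ,   0.        ,   1.        ]]), 'R': array([[-1.17941178e-03, -9.99999286e-01,  1.92818980e-04],
       [-9.84445080e-01,  1.12719076e-03, -1.75688968e-01],
       [ 1.75688625e-01, -3.97029334e-04, -9.84445707e-01]]), 't': array([-0.18908721,  0.58084386,  0.95755665])}
wrist {'mtx': array([[327.42371187,   0.        , 257.3762848 ],
       [  0.        , 327.42371187, 191.03838678],
       [  0.        ,   0.        ,   1.        ]]), 'R': array([[ 0.29896834,  0.95426145, -0.00173552],
       [ 0.91945035, -0.28757437,  0.26816421],
       [ 0.25539968, -0.08176834, -0.96337165]]), 't': array([-0.62454562, -0.03565113,  0.37943877])}
```

View pics/side0.png

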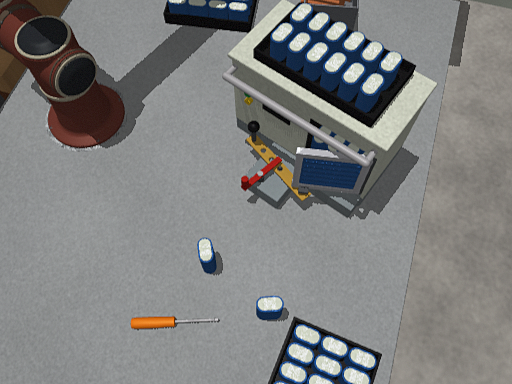

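View pics/top0.png

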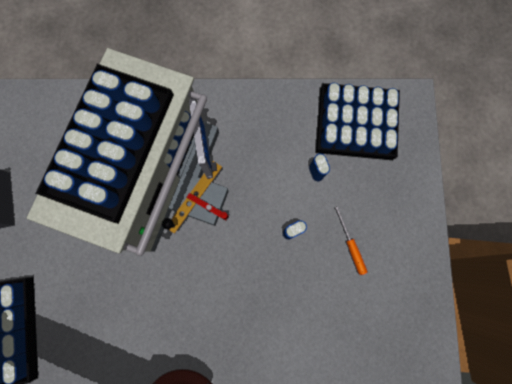

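View pics/wrist0.png

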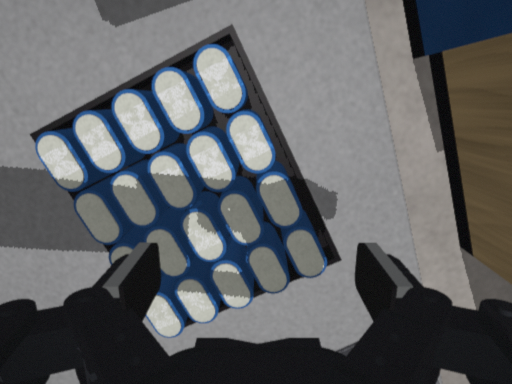

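Run:
```python
import cv2
a=cv2.imread("pics/side0.png")[80:220,210:390];cv2.imwrite("pics/side0z.png",cv2.resize(a,None,fx=4.2,fy=4.2,interpolation=cv2.INTER_CUBIC))
a=cv2.imread("pics/top0.png")[80:260,110:250];cv2.imwrite("pics/top0z.png",cv2.resize(a,None,fx=3.3,fy=3.3,interpolation=cv2.INTER_CUBIC))
```

```text
(no output)
```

View pics/side0z.png

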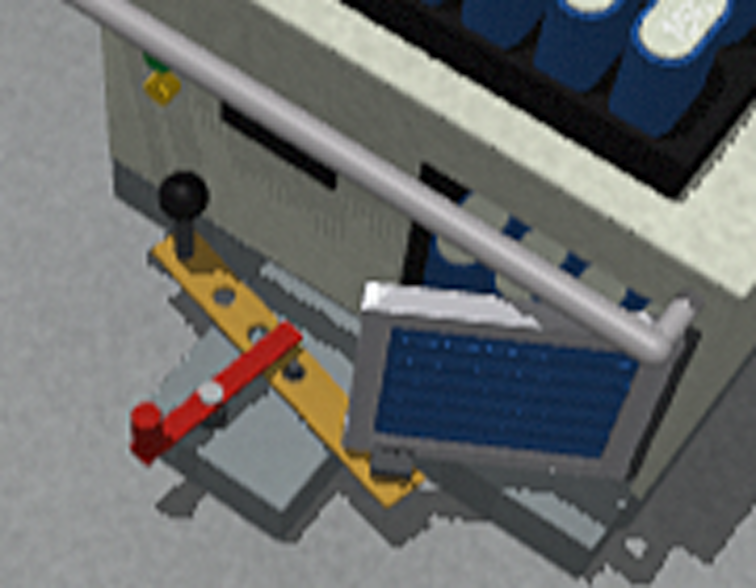

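View pics/top0z.png

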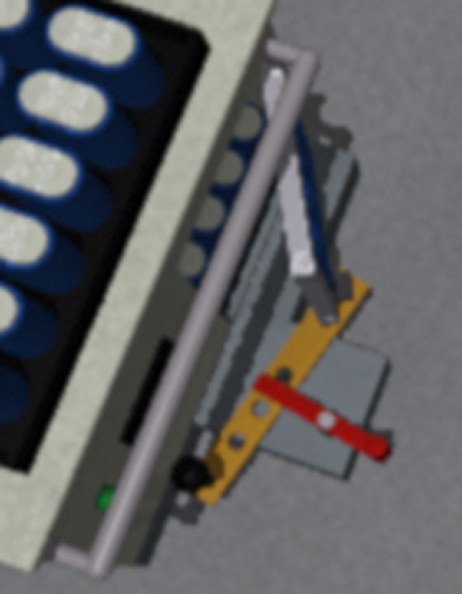

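```bash
cat > h.py <<'E'
import numpy as np
from station import ctrl
def proj(n,X,ci=None):
    c=ci or ctrl.camera_info(n);p=c['R']@X+c['t'];p=c['mtx']@p;return p[:2]/p[2]
def C2W(p,pose):
    x,y,a=pose;c,s=np.cos(a),np.sin(a);p=np.asarray(p,float)
    return np.array([x+c*p[0]-s*p[1],y+s*p[0]+c*p[1],p[2]])
E
python3 - <<'E'
from h import *
from scipy.optimize import least_squares
ci={n:ctrl.camera_info(n) for n in('side','top')}
T=lambda u,v:(u/3.3+110,v/3.3+80)
S=lambda u,v:(u/4.2+210,v/4.2+80)
d=np.array([.249,.968])
pv=np.array([-.0219,-.0852])
def pt(s,z):q=pv+s*d;return [q[0],q[1],z]
K='K'
obs=[('top',pt(.195,.1235),T(192,474)),('side',pt(.195,.1235),S(184,197)),
('top',[0,0,.069],T(285,375)),('side',[0,0,.069],S(291,370)),
('top',pt(.1555,.061),T(237,441)),('side',pt(.1555,.061),S(223,296)),
('top',pt(.1217,.061),T(261,408)),
('top',(-.075,-.047,.05),T(389,357)),('top',(-.075,.063,.05),T(347,478)),
('top','peg',T(381,445)),('side','peg',S(147,410)),('top','kp',T(326,420)),('side','kp',S(210,392))]
def res(p):
    r=[]
    for n,X,uv in obs:
        if X=='peg':X=[p[3]-.05,p[4],.118]
        elif X=='kp':X=[p[3],p[4],.082]
        r.append(proj(n,C2W(X,p[:3]),ci[n])-uv)
    return np.ravel(r)
s=least_squares(res,[.5,-.05,1.1,-.03,.03],loss='soft_l1')
print(s.x);print(res(s.x).reshape(-1,2).round(1))
J=np.linalg.inv(s.jac.T@s.jac);print(np.sqrt(np.diag(J)))
p=s.x
for X in ([.024,-.185,.262],[.024,.185,.262],[.06,-.2,.302],[.06,.2,.302]):
    for n in ci:print(X,n,proj(n,C2W(X,p[:3]),ci[n]).round(1))
print('pin',C2W((0,0,.0585),p[:3]),'knob',C2W(pt(.195,.1235),p[:3]))
print('kp',C2W((p[3],p[4],.1),p[:3]),'peg',C2W((p[3]-.05,p[4],.1),p[:3]))
E
```

```text
[ 0.57637043 -0.03681837  1.20630902 -0.04885738  0.0279849 ]
[[-0.  -0.3]
 [-0.2 -0.5]
 [ 0.3 -0.4]
 [ 0.2 -1. ]
 [ 0.4 -0. ]
 [-0.1 -0.3]
 [ 0.6 -0.1]
 [ 1.1  0.1]
 [-0.9  0.3]
 [-0.2 -1.5]
 [ 0.7  2.1]
 [ 0.   1.1]
 [-1.3 -1.2]]
[0.00094523 0.0013823  0.01620282 0.00211112 0.00271942]
[0.024, -0.185, 0.262] side [362.4 163.4]
[0.024, -0.185, 0.262] top [204.9 100.7]
[0.024, 0.185, 0.262] side [224.3  74.5]
[0.024, 0.185, 0.262] top [139.4 253.4]
[0.06, -0.2, 0.302] side [382.6 145.4]
[0.06, -0.2, 0.302] top [190.   81.5]
[0.06, 0.2, 0.302] side [228.4  49.2]
[0.06, 0.2, 0.302] top [113.9 253.8]
pin [ 0.57637043 -0.03681837  0.0585    ] knob [0.48911535 0.02500164 0.1235    ]
kp [ 0.53280775 -0.07249036  0.1       ] peg [ 0.51498423 -0.11920569  0.1       ]
```

```bash
cat >> h.py <<'E'
from scipy.spatial.transform import Rotation as Rn
POSE=(0.57637,-0.03682,1.2063); KP=(-.0489,.0280)
def rot(lean,sgn=1,yaw=0,pose=None):
    # tool z: down & into cabinet by lean; tool y: sgn*cabinet y (yawed about vertical)
    a=(pose or POSE)[2]+yaw
    z=np.array([np.sin(lean),0,-np.cos(lean)]);y=np.array([0,sgn,0.]);x=np.cross(y,z)
    return Rn.from_euler('z',a)*Rn.from_matrix(np.c_[x,y,z])
def cur():
    o=ctrl.get_obs();return np.array(o['tool_pos']),Rn.from_rotvec(o['tool_rot']),o
def plan(wps,start=None,pmax=6.0,rmax=.18):
    """wps: list of (grasp-point... TCP world pos, Rn, n or None)"""
    p,R,o=cur();out=[]
    for P,Q,n in wps:
        rv=(R.inv()*Q).as_rotvec();d=(P-p)*100
        n=n or max(1,int(np.ceil(max(np.linalg.norm(d)/pmax,np.linalg.norm(rv)/rmax))))
        p0,R0=p,R
        for i in range(n):
            p2=p0+(P-p0)*(i+1)/n;R2=R0*Rn.from_rotvec(rv*(i+1)/n)
            t=R.inv().apply(p2-p)*100;w=(R.inv()*R2).as_rotvec()
            out.append(dict(tx=round(t[0],2),ty=round(t[1],2),tz=round(t[2],2),wx=round(w[0],3),wy=round(w[1],3),wz=round(w[2],3)))
            p,R=p2,R2
    for r in out:print(r)
    return out
def tcp(gp,R,off=.008):  # TCP for grasp point world
    return np.asarray(gp)+R.apply([0,0,off])
def show():
    p,R,o=cur();print('t %.2f'%o['t'],'p',p.round(4),'q',o['q'].round(3),'f',o['contact_force'].round(1),'open',round(o['opening'],4))
E
python3 - <<'E'
from h import *
p,R,o=cur();c=ctrl.camera_info('wrist')
print('cam in tool',R.inv().apply(-c['R'].T@c['t']-p),'look',R.inv().apply(c['R'][2]))
show()
for s in(1,-1):
  for l in (0,.6): print(s,l,rot(l,s).as_matrix().round(2).tolist(), (R.inv()*rot(l,s)).as_rotvec())
Q=rot(0,1)
for s in (1,-1):
  print(s)
  Q=rot(0,s)
  plan([(np.array([.22,.42,.40]),R,None),(np.array([.29,.2,.40]),R,None),(np.array([.36,-.08,.36]),Q,None)])
E
```

```text
cam in tool [ 0.06814488  0.00036069 -0.13264645] look [-2.68348161e-01  1.54563604e-04  9.63321982e-01]
t 0.15 p [0.1874 0.5958 0.2414] q [ 1.147  0.053  1.614  0.     1.476 -0.119] f [ 0.8  1.6 -0.4] open 0.0852
1 0 [[-0.36, -0.93, 0.0], [-0.93, 0.36, 0.0], [-0.0, 0.0, -1.0]] [-1.10921264e-03 -1.33047983e-03 -1.51111616e+00]
1 0.6 [[-0.29, -0.93, 0.2], [-0.77, 0.36, 0.53], [-0.56, 0.0, -0.83]] [-0.45330135 -0.48134295 -1.461599  ]
-1 0 [[0.36, 0.93, 0.0], [0.93, -0.36, 0.0], [0.0, 0.0, -1.0]] [-1.35235522e-03  1.12745001e-03  1.63047579e+00]
-1 0.6 [[0.29, 0.93, 0.2], [0.77, -0.36, 0.53], [0.56, 0.0, -0.83]] [-0.48902968  0.46054028  1.57626796]
1
{'tx': np.float64(-2.1), 'ty': np.float64(-3.95), 'tz': np.float64(-3.96), 'wx': np.float64(-0.0), 'wy': np.float64(0.0), 'wz': np.float64(0.0)}
{'tx': np.float64(-2.1), 'ty': np.float64(-3.95), 'tz': np.float64(-3.96), 'wx': np.float64(0.0), 'wy': np.float64(0.0), 'wz': np.float64(0.0)}
{'tx': np.float64(-2.1), 'ty': np.float64(-3.95), 'tz': np.float64(-3.96), 'wx': np.float64(0.0), 'wy': np.float64(0.0), 'wz': np.float64(0.0)}
{'tx': np
[... 3959 characters left out ...]
 'ty': np.float64(-0.59), 'tz': np.float64(0.4), 'wx': np.float64(-0.0), 'wy': np.float64(0.0), 'wz': np.float64(0.163)}
{'tx': np.float64(-2.88), 'ty': np.float64(-0.12), 'tz': np.float64(0.4), 'wx': np.float64(-0.0), 'wy': np.float64(0.0), 'wz': np.float64(0.163)}
{'tx': np.float64(-2.87), 'ty': np.float64(0.35), 'tz': np.float64(0.4), 'wx': np.float64(-0.0), 'wy': np.float64(0.0), 'wz': np.float64(0.163)}
{'tx': np.float64(-2.77), 'ty': np.float64(0.81), 'tz': np.float64(0.4), 'wx': np.float64(-0.0), 'wy': np.float64(0.0), 'wz': np.float64(0.163)}
{'tx': np.float64(-2.6), 'ty': np.float64(1.25), 'tz': np.float64(0.4), 'wx': np.float64(-0.0), 'wy': np.float64(0.0), 'wz': np.float64(0.163)}
```

Run:
```python
from h import *
p,R,o=cur();q=o['q']
E=lambda *a:Rn.from_euler(*a)
def fk(q,s=1):return E('z',q[0])*E('y',q[1]+q[2])*E('z',s*q[3])*E('y',q[4])*E('z',q[5]+np.pi/2)
print((fk(q).inv()*R).as_rotvec())
def ik(Rt,P,a,L=.25):
    w=P-L*Rt.as_matrix()[:,2];q1=np.arctan2(w[1],w[0])
    M=E('y',-a)*E('z',-q1)*Rt
    e=M.as_euler('ZYZ');e=np.array(e)
    if e[1]<0:e=np.array([e[0]+np.pi,-e[1],e[2]+np.pi])
    e[2]-=np.pi/2;e=(e+np.pi)%(2*np.pi)-np.pi
    return np.r_[q1,e].round(2)
kn=C2W((.027,.104,.1235),POSE);kn2=C2W((.017,.036,.1235),POSE);pg=C2W((KP[0]-.05,KP[1],.1),POSE);pg2=C2W((KP[0],KP[1]+.05,.1),POSE)
for s in(1,-1):
  for nm,P,l in(('peg',pg,0),('peg2',pg2,0),('kn',kn,.55),('kn',kn,.7),('kn2',kn2,.55),('kn2',kn2,.7)):
    for a in(1.6,1.9):
      for yaw in(0,.2,-.2):print(s,nm,l,a,yaw,ik(rot(l,s,yaw),P,a))
```

```text
[-1.27258230e-16  2.79968106e-16  5.52807053e-17]
1 peg 0 1.6 0 [-0.23  0.    1.54 -3.  ]
1 peg 0 1.6 0.2 [-0.23  0.    1.54  3.08]
1 peg 0 1.6 -0.2 [-0.23  0.    1.54 -2.8 ]
1 peg 0 1.9 0 [-0.23  0.    1.24 -3.  ]
1 peg 0 1.9 0.2 [-0.23  0.    1.24  3.08]
1 peg 0 1.9 -0.2 [-0.23  0.    1.24 -2.8 ]
1 peg2 0 1.6 0 [-0.11  0.    1.54 -2.89]
1 peg2 0 1.6 0.2 [-0.11  0.    1.54 -3.09]
1 peg2 0 1.6 -0.2 [-0.11  0.    1.54 -2.69]
1 peg2 0 1.9 0 [-0.11  0.    1.24 -2.89]
1 peg2 0 1.9 0.2 [-0.11  0.    1.24 -3.09]
1 peg2 0 1.9 -0.2 [-0.11  0.    1.24 -2.69]
1 kn 0.55 1.6 0 [-0.22  0.55  1.47 -3.03]
1 kn 0.55 1.6 0.2 [-0.22  0.55  1.57  3.08]
1 kn 0.55 1.6 -0.2 [-0.2   0.52  1.36 -2.84]
1 kn 0.55 1.9 0 [-0.22  0.58  1.21  3.09]
1 kn 0.55 1.9 0.2 [-0.22  0.57  1.32  2.92]
1 kn 0.55 1.9 -0.2 [-0.2   0.58  1.1  -3.01]
1 kn 0.7 1.6 0 [-0.28  0.7   1.5  -3.1 ]
1 kn 0.7 1.6 0.2 [-0.28  0.7   1.62  3.03]
1 kn 0.7 1.6 -0.2 [-0.27  0.68  1.36 -2.93]
1 kn 0.7 1.9 0 [-0.28  0.74  1.27  2.99]
1 kn 0.7 1.9 0.2 [-0.28  0.71  1.39  2.84]
1 kn 0.7 1.9 -0.2 [-0.27  0.75  1.13 -3.14]
1 kn2 0.55 1.6 0 [-0.25  0
[... 1393 characters left out ...]
2 [-0.27  0.68  1.36  0.21]
-1 kn 0.7 1.9 0 [-0.28  0.74  1.27 -0.16]
-1 kn 0.7 1.9 0.2 [-0.28  0.71  1.39 -0.3 ]
-1 kn 0.7 1.9 -0.2 [-0.27  0.75  1.13  0.  ]
-1 kn2 0.55 1.6 0 [-0.25  0.55  1.49  0.08]
-1 kn2 0.55 1.6 0.2 [-0.25  0.55  1.59 -0.09]
-1 kn2 0.55 1.6 -0.2 [-0.24  0.53  1.38  0.26]
-1 kn2 0.55 1.9 0 [-0.25  0.58  1.23 -0.08]
-1 kn2 0.55 1.9 0.2 [-0.25  0.56  1.34 -0.25]
-1 kn2 0.55 1.9 -0.2 [-0.24  0.58  1.12  0.1 ]
-1 kn2 0.7 1.6 0 [-0.31  0.7   1.51  0.02]
-1 kn2 0.7 1.6 0.2 [-0.31  0.69  1.64 -0.13]
-1 kn2 0.7 1.6 -0.2 [-0.3   0.69  1.38  0.18]
-1 kn2 0.7 1.9 0 [-0.31  0.73  1.29 -0.18]
-1 kn2 0.7 1.9 0.2 [-0.31  0.7   1.41 -0.32]
-1 kn2 0.7 1.9 -0.2 [-0.3   0.75  1.15 -0.02]
```

Run:
```python
from h import *
p,R,o=cur()
Z=lambda w:R*Rn.from_rotvec([0,0,w])
plan([(np.array([.22,.42,.38]),Z(.72),4),(np.array([.30,.2,.40]),Z(1.44),4),(np.array([.36,-.08,.36]),Z(2.34),5)])
```

```text
{'tx': np.float64(-2.1), 'ty': np.float64(-3.95), 'tz': np.float64(-3.46), 'wx': np.float64(-0.0), 'wy': np.float64(-0.0), 'wz': np.float64(0.18)}
{'tx': np.float64(-2.77), 'ty': np.float64(-3.51), 'tz': np.float64(-3.46), 'wx': np.float64(-0.0), 'wy': np.float64(0.0), 'wz': np.float64(0.18)}
{'tx': np.float64(-3.35), 'ty': np.float64(-2.96), 'tz': np.float64(-3.46), 'wx': np.float64(-0.0), 'wy': np.float64(0.0), 'wz': np.float64(0.18)}
{'tx': np.float64(-3.83), 'ty': np.float64(-2.31), 'tz': np.float64(-3.46), 'wx': np.float64(-0.0), 'wy': np.float64(0.0), 'wz': np.float64(0.18)}
{'tx': np.float64(-5.74), 'ty': np.float64(-1.15), 'tz': np.float64(-0.49), 'wx': np.float64(0.0), 'wy': np.float64(0.0), 'wz': np.float64(0.18)}
{'tx': np.float64(-5.85), 'ty': np.float64(-0.1), 'tz': np.float64(-0.49), 'wx': np.float64(0.0), 'wy': np.float64(-0.0), 'wz': np.float64(0.18)}
{'tx': np.float64(-5.78), 'ty': np.float64(0.95), 'tz': np.float64(-0.49), 'wx': np.float64(0.0), 'wy': np.float64(-0.0), 'wz': np.float64(0.18)}
{'tx': np.float64(-5.51), 'ty': np.float64(1.97), 'tz': np.float64(-0.49), 'wx': np.float64(-0.0), 'wy': np.float64(0.0), 'wz': np.float64(0.18)}
{'tx': np.float64(-5.31), 'ty': np.float64(2.15), 'tz': np.float64(0.81), 'wx': np.float64(0.0), 'wy': np.float64(-0.0), 'wz': np.float64(0.18)}
{'tx': np.float64(-4.84), 'ty': np.float64(3.07), 'tz': np.float64(0.81), 'wx': np.float64(-0.0), 'wy': np.float64(0.0), 'wz': np.float64(0.18)}
{'tx': np.float64(-4.21), 'ty': np.float64(3.88), 'tz': np.float64(0.81), 'wx': np.float64(-0.0), 'wy': np.float64(0.0), 'wz': np.float64(0.18)}
{'tx': np.float64(-3.45), 'ty': np.float64(4.57), 'tz': np.float64(0.81), 'wx': np.float64(0.0), 'wy': np.float64(-0.0), 'wz': np.float64(0.18)}
{'tx': np.float64(-2.57), 'ty': np.float64(5.12), 'tz': np.float64(0.81), 'wx': np.float64(0.0), 'wy': np.float64(-0.0), 'wz': np.float64(0.18)}
```

Emit:
send_rows(series=[{"tx": -2.1, "ty": -3.95, "tz": -3.46, "wx": 0, "wy": 0, "wz": 0.18, "jaw": 0}, {"tx": -2.8, "ty": -3.5, "tz": -3.46, "wx": 0, "wy": 0, "wz": 0.18, "jaw": 0}, {"tx": -3.35, "ty": -2.95, "tz": -3.46, "wx": 0, "wy": 0, "wz": 0.18, "jaw": 0}, {"tx": -3.8, "ty": -2.3, "tz": -3.46, "wx": 0, "wy": 0, "wz": 0.18, "jaw": 0}])

```text
t: 0.65
tool_pos: [0.2183, 0.4159, 0.3765]
tool_rot: [1.566, 2.722, -0.025]
contact_force: [1.6, 0.2, 0.2]
opening: 0.0859
```

Run:
```python
from h import *
show();p,R,o=cur()
Z=lambda w:R*Rn.from_rotvec([0,0,w])
plan([(np.array([.30,.2,.40]),Z(.88),5),(np.array([.36,-.08,.36]),Z(1.78),5)])
```

```text
t 0.65 p [0.2183 0.4159 0.3765] q [ 0.93  -0.357  1.76  -0.003  1.754  0.404] f [1.6 0.2 0.2] open 0.0859
{'tx': np.float64(-4.56), 'ty': np.float64(-0.76), 'tz': np.float64(-0.42), 'wx': np.float64(0.0), 'wy': np.float64(-0.0), 'wz': np.float64(0.176)}
{'tx': np.float64(-4.62), 'ty': np.float64(0.05), 'tz': np.float64(-0.42), 'wx': np.float64(-0.0), 'wy': np.float64(0.0), 'wz': np.float64(0.176)}
{'tx': np.float64(-4.54), 'ty': np.float64(0.86), 'tz': np.float64(-0.42), 'wx': np.float64(0.0), 'wy': np.float64(-0.0), 'wz': np.float64(0.176)}
{'tx': np.float64(-4.32), 'ty': np.float64(1.64), 'tz': np.float64(-0.42), 'wx': np.float64(-0.0), 'wy': np.float64(0.0), 'wz': np.float64(0.176)}
{'tx': np.float64(-3.97), 'ty': np.float64(2.37), 'tz': np.float64(-0.42), 'wx': np.float64(0.0), 'wy': np.float64(-0.0), 'wz': np.float64(0.176)}
{'tx': np.float64(-4.82), 'ty': np.float64(3.07), 'tz': np.float64(0.87), 'wx': np.float64(0.0), 'wy': np.float64(0.0), 'wz': np.float64(0.18)}
{'tx': np.float64(-4.2), 'ty': np.float64(3.88), 'tz': np.float64(0.87), 'wx': np.float64(-0.0), 'wy': np.float64(-0.0), 'wz': np.float64(0.18)}
{'tx': np.float64(-3.43), 'ty': np.float64(4.57), 'tz': np.float64(0.87), 'wx': np.float64(0.0), 'wy': np.float64(-0.0), 'wz': np.float64(0.18)}
{'tx': np.float64(-2.56), 'ty': np.float64(5.11), 'tz': np.float64(0.87), 'wx': np.float64(0.0), 'wy': np.float64(0.0), 'wz': np.float64(0.18)}
{'tx': np.float64(-1.61), 'ty': np.float64(5.49), 'tz': np.float64(0.87), 'wx': np.float64(-0.0), 'wy': np.float64(-0.0), 'wz': np.float64(0.18)}
```

Tracking is precise.

Emit:
send_rows(series=[{"tx": -4.56, "ty": -0.76, "tz": -0.42, "wz": 0.176, "wx": 0, "wy": 0, "jaw": 0}, {"tx": -4.62, "ty": 0.05, "tz": -0.42, "wz": 0.176, "wx": 0, "wy": 0, "jaw": 0}, {"tx": -4.54, "ty": 0.86, "tz": -0.42, "wz": 0.176, "wx": 0, "wy": 0, "jaw": 0}, {"tx": -4.32, "ty": 1.64, "tz": -0.42, "wz": 0.176, "wx": 0, "wy": 0, "jaw": 0}, {"tx": -3.97, "ty": 2.37, "tz": -0.42, "wz": 0.176, "wx": 0, "wy": 0, "jaw": 0}])

```text
t: 1.27
tool_pos: [0.2984, 0.1926, 0.4034]
tool_rot: [2.595, 1.758, -0.01]
contact_force: [0.8, 0.7, 0.2]
opening: 0.0851
```

Emit:
send_rows(series=[{"tx": -4.82, "ty": 3.07, "tz": 0.87, "wz": 0.18, "wx": 0, "wy": 0, "jaw": 0}, {"tx": -4.2, "ty": 3.88, "tz": 0.87, "wz": 0.18, "wx": 0, "wy": 0, "jaw": 0}, {"tx": -3.43, "ty": 4.57, "tz": 0.87, "wz": 0.18, "wx": 0, "wy": 0, "jaw": 0}, {"tx": -2.56, "ty": 5.11, "tz": 0.87, "wz": 0.18, "wx": 0, "wy": 0, "jaw": 0}, {"tx": -1.61, "ty": 5.49, "tz": 0.87, "wz": 0.18, "wx": 0, "wy": 0, "jaw": 0}])

```text
t: 1.9
tool_pos: [0.348, -0.0975, 0.3619]
tool_rot: [3.104, 0.41, 0.006]
contact_force: [1.8, 0.2, 0.5]
opening: 0.0859
```

Run:
```python
from h import *
show();p,R,o=cur()
Q=rot(0,1,.25);print((R.inv()*Q).as_rotvec())
w=(R.inv()*Q).as_rotvec()[2]%(2*np.pi)
print(w)
Z=lambda w:R*Rn.from_rotvec([0,0,w])
n=int(np.ceil(w/.18))
T=C2W((-.15,.06,.26),POSE);print(T)
wp=[(p+(T-p)*(i+1)/n,Z(w*(i+1)/n),1) for i in range(n)];wp[-1]=(T,Q,1)
plan(wp)
```

```text
t 1.90 p [ 0.348  -0.0975  0.3619] q [-0.475 -0.665  1.988 -0.006  1.809  0.831] f [1.8 0.2 0.5] open 0.0859
[ 0.00444408 -0.0122535   1.94785403]
1.9478540338392518
[ 0.46683998 -0.15557679  0.26      ]
{'tx': np.float64(0.9), 'ty': np.float64(0.78), 'tz': np.float64(0.94), 'wx': np.float64(-0.0), 'wy': np.float64(-0.0), 'wz': np.float64(0.177)}
{'tx': np.float64(1.03), 'ty': np.float64(0.61), 'tz': np.float64(0.94), 'wx': np.float64(0.0), 'wy': np.float64(0.0), 'wz': np.float64(0.177)}
{'tx': np.float64(1.12), 'ty': np.float64(0.42), 'tz': np.float64(0.94), 'wx': np.float64(-0.0), 'wy': np.float64(0.0), 'wz': np.float64(0.177)}
{'tx': np.float64(1.17), 'ty': np.float64(0.21), 'tz': np.float64(0.94), 'wx': np.float64(-0.0), 'wy': np.float64(-0.0), 'wz': np.float64(0.177)}
{'tx': np.float64(1.19), 'ty': np.float64(0.0), 'tz': np.float64(0.94), 'wx': np.float64(0.0), 'wy': np.float64(0.0), 'wz': np.float64(0.177)}
{'tx': np.float64(1.18), 'ty': np.float64(-0.21), 'tz': np.float64(0.94), 'wx': np.float64(-0.0), 'wy': np.float64(0.0), 'wz': np.float64(0.177)}
{'tx': np.float64(1.12), 'ty': np.float64(-0.41), 'tz': np.float64(0.94), 'wx': np.float64(0.0), 'wy': np.float64(-0.0), 'wz': np.float64(0.177)}
{'tx': np.float64(1.03), 'ty': np.float64(-0.6), 'tz': np.float64(0.94), 'wx': np.float64(0.0), 'wy': np.float64(0.0), 'wz': np.float64(0.177)}
{'tx': np.float64(0.91), 'ty': np.float64(-0.77), 'tz': np.float64(0.94), 'wx': np.float64(-0.0), 'wy': np.float64(-0.0), 'wz': np.float64(0.177)}
{'tx': np.float64(0.76), 'ty': np.float64(-0.92), 'tz': np.float64(0.94), 'wx': np.float64(0.0), 'wy': np.float64(0.0), 'wz': np.float64(0.177)}
{'tx': np.float64(0.58), 'ty': np.float64(-1.04), 'tz': np.float64(0.94), 'wx': np.float64(-0.006), 'wy': np.float64(-0.01), 'wz': np.float64(0.177)}
```

Emit:
send_rows(series=[{"tx": 0.9, "ty": 0.78, "tz": 0.94, "wz": 0.177, "wx": 0, "wy": 0, "jaw": 0}, {"tx": 1.03, "ty": 0.61, "tz": 0.94, "wz": 0.177, "wx": 0, "wy": 0, "jaw": 0}, {"tx": 1.12, "ty": 0.42, "tz": 0.94, "wz": 0.177, "wx": 0, "wy": 0, "jaw": 0}, {"tx": 1.17, "ty": 0.21, "tz": 0.94, "wz": 0.177, "wx": 0, "wy": 0, "jaw": 0}, {"tx": 1.19, "ty": 0.0, "tz": 0.94, "wz": 0.177, "wx": 0, "wy": 0, "jaw": 0}])

```text
t: 2.52
tool_pos: [0.4011, -0.1306, 0.3117]
tool_rot: [2.964, -1.019, 0.008]
contact_force: [-0.0, 0.3, -0.6]
opening: 0.0853
```

Emit:
send_rows(series=[{"tx": 1.18, "ty": -0.21, "tz": 0.94, "wz": 0.177, "wx": 0, "wy": 0, "jaw": 0}, {"tx": 1.12, "ty": -0.41, "tz": 0.94, "wz": 0.177, "wx": 0, "wy": 0, "jaw": 0}, {"tx": 1.03, "ty": -0.6, "tz": 0.94, "wz": 0.177, "wx": 0, "wy": 0, "jaw": 0}, {"tx": 0.91, "ty": -0.77, "tz": 0.94, "wz": 0.177, "wx": 0, "wy": 0, "jaw": 0}, {"tx": 0.76, "ty": -0.92, "tz": 0.94, "wz": 0.177, "wx": 0, "wy": -0.01, "jaw": 0}])

```text
t: 3.15
tool_pos: [0.4543, -0.16, 0.2614]
tool_rot: [-2.213, 2.228, 0.005]
contact_force: [-0.1, 0.3, -0.3]
opening: 0.0851
```

Run:
```python
from h import *
import cv2
show()
c=ctrl.camera_info('wrist');im=ctrl.get_image('wrist')
import pickle;pickle.dump(c,open('c1.pkl','wb'));cv2.imwrite('pics/w1.png',im[:,:,::-1])
cv2.imwrite('pics/w1z.png',cv2.resize(im[:,:,::-1],(800,600),interpolation=cv2.INTER_CUBIC))
d=np.array([.249,.968]);pv=np.array([-.0219,-.0852])
f=lambda s,z:C2W(np.r_[pv+s*d,z],POSE)
for nm,X in (('pin',C2W((0,0,.07),POSE)),('knob',f(.195,.1235)),('hb',f(.1217,.061)),('hc',f(.1555,.061)),('peg',C2W((KP[0]-.05,KP[1],.118),POSE)),('kp',C2W((*KP,.08),POSE)),('s1',C2W((-.075,-.047,.05),POSE)),('s2',C2W((-.075,.063,.05),POSE))):print(nm,proj('wrist',X,c).round(1),(proj('wrist',X,c)*1.5625).round(0))
```

```text
t 3.15 p [ 0.4543 -0.16    0.2614] q [-4.950e-01 -3.100e-01  1.912e+00  2.000e-03  1.543e+00  2.653e+00] f [-0.1  0.3 -0.3] open 0.0851
pin [147.6 278.2] [231. 435.]
knob [223.3 360.7] [349. 564.]
hb [175.6 289. ] [274. 452.]
hc [200.4 303.6] [313. 474.]
peg [189.9 224.5] [297. 351.]
kp [182.8 252.8] [286. 395.]
s1 [130.2 198.2] [204. 310.]
s2 [225. 231.] [352. 361.]
```

View pics/w1z.png

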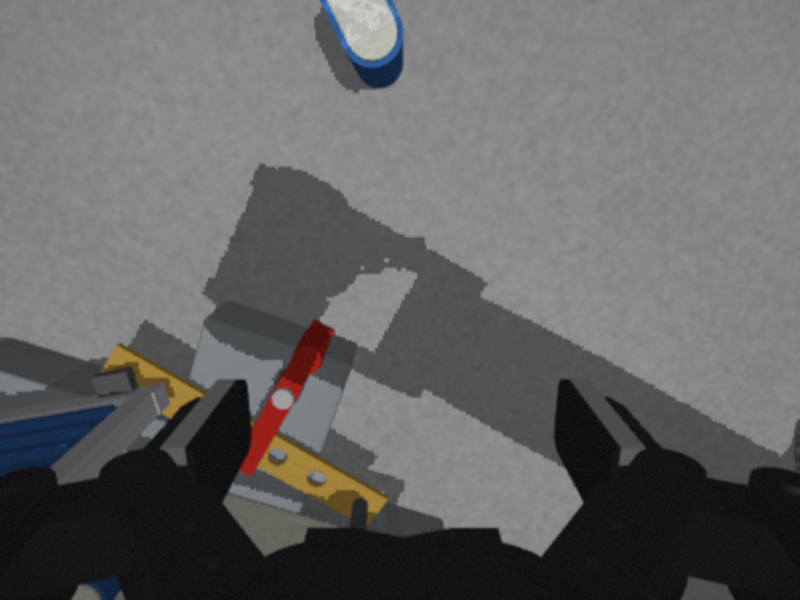

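Run:
```python
import cv2,numpy as np
a=cv2.imread("pics/w1.png")[180:350,60:290];a=cv2.resize(a,None,fx=3.4,fy=3.4,interpolation=cv2.INTER_CUBIC)
a=(255*(a/255.)**.6).astype(np.uint8);cv2.imwrite("pics/w1zz.png",a)
```

```text
(no output)
```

View pics/w1zz.png

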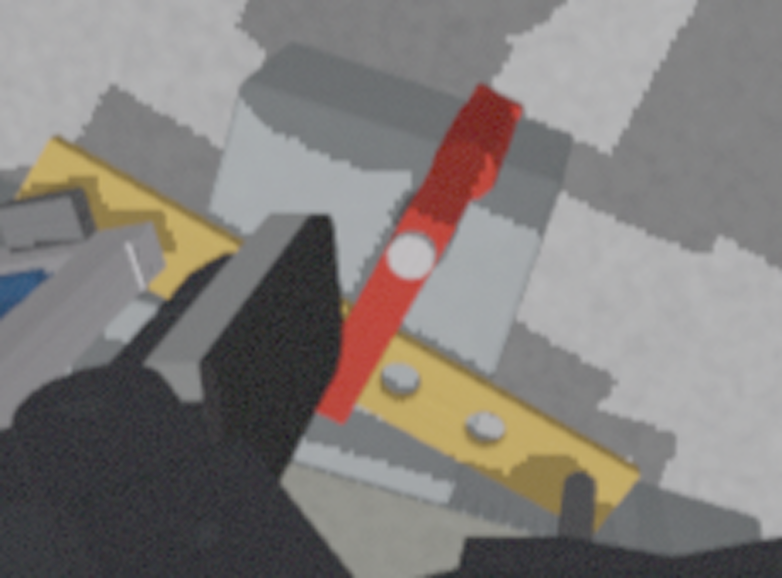

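```bash
cat > fit.py <<'E'
from h import *
import pickle
from scipy.optimize import least_squares
ci={n:ctrl.camera_info(n) for n in('side','top')};ci['w1']=pickle.load(open('c1.pkl','rb'))
T=lambda u,v:(u/3.3+110,v/3.3+80)
S=lambda u,v:(u/4.2+210,v/4.2+80)
W=lambda u,v:(u/3.4+60,v/3.4+180)
d=np.array([.249,.968]);pv=np.array([-.0219,-.0852])
def pt(s,z,e=0):q=pv+s*d+e*np.array([.968,-.249]);return [q[0],q[1],z]
obs=[('top',pt(.195,.1235),T(192,474)),('side',pt(.195,.1235),S(184,197)),
('top',[0,0,.069],T(285,375)),('side',[0,0,.069],S(291,370)),
('top',pt(.1555,.061),T(237,441)),('side',pt(.1555,.061),S(223,296)),
('top',pt(.1217,.061),T(261,408)),
('w1',pt(.1217,.061),W(401,379)),('w1',pt(.1555,.061),W(486,426)),
('w1',pt(.21,.061,-.015),W(637,472)),('w1',pt(-.015,.061,-.015),W(53,138)),
('top',(-.075,-.047,.05),T(389,357)),('top',(-.075,.063,.05),T(347,478)),
('w1',(-.075,-.047,.05),W(241,93)),('w1',(-.075,.063,.05),W(560,190)),
('top',('k',-.05,.118),T(381,445)),('side',('k',-.05,.118),S(147,410)),('w1',('k',-.05,.118),W(466,168)),
('top',('k',0,.080),T(326,420)),('side',('k',0,.080),S(210,392)),('w1',('k',0,.080),W(411,257)),
('w1',('k',.068,.077),W(334,416))]
def res(p):
    r=[]
    for n,X,uv in obs:
        if X[0]=='k':X=[p[3]+X[1],p[4],X[2]]
        r.append(proj(n,C2W(X,p[:3]),ci[n])-uv)
    return np.ravel(r)
s=least_squares(res,[.5,-.05,1.1,-.03,.03],loss='soft_l1')
print(s.x.round(4).tolist())
for o,r in zip(obs,res(s.x).reshape(-1,2).round(1)):print(o[0],np.array(o[1][-3:]) if o[1][0]=='k' else np.round(o[1],3),r)
E
python3 fit.py
```

```text
[0.5753, -0.0335, 1.214, -0.0485, 0.0258]
top [0.027 0.104 0.124] [-1.1  0.2]
side [0.027 0.104 0.124] [-0.5 -1.5]
top [0.    0.    0.069] [-0.9 -0.1]
side [0.    0.    0.069] [ 0.2 -2.2]
top [0.017 0.065 0.061] [-0.6  0.5]
side [0.017 0.065 0.061] [-0.3 -1.4]
top [0.008 0.033 0.061] [-0.5  0.4]
w1 [0.008 0.033 0.061] [-1.1 -0.1]
w1 [0.017 0.065 0.061] [-1.3  0.4]
w1 [0.016 0.122 0.061] [-0.   0.5]
w1 [-0.04  -0.096  0.061] [-0.6 -2.3]
top [-0.075 -0.047  0.05 ] [-0.2  0.2]
top [-0.075  0.063  0.05 ] [-1.9  0.5]
w1 [-0.075 -0.047  0.05 ] [ 0.1 -6.2]
w1 [-0.075  0.063  0.05 ] [ 1.  -2.8]
top ['k' '-0.05' '0.118'] [-1.2 -2.2]
side ['k' '-0.05' '0.118'] [1.8 1.5]
w1 ['k' '-0.05' '0.118'] [-9.  -2.4]
top ['k' '0' '0.08'] [-0.8  0.7]
side ['k' '0' '0.08'] [-0.4 -1.6]
w1 ['k' '0' '0.08'] [ 0.7 -0.6]
w1 ['k' '0.068' '0.077'] [6.5 3.5]
```

```bash
sed -i "s/X=\[p\[3\]+X\[1\],p\[4\],X\[2\]\]/X=[p[3]+X[1]*np.cos(p[5]),p[4]-X[1]*np.sin(p[5]),X[2]]/; s/-.03,.03\],loss/-.03,.03,0],loss/" fit.py; sed -i "/^('w1',(-.075/d" fit.py
cat >> fit.py <<'E'
p=s.x
print('peg',C2W((p[3]-.05*np.cos(p[5]),p[4]+.05*np.sin(p[5]),.1),p[:3]),'kp',C2W((p[3],p[4],.1),p[:3]))
E
python3 fit.py
```

```text
[0.5752, -0.0337, 1.225, -0.0486, 0.0264, 0.1423]
top [0.027 0.104 0.124] [-0.6  0.6]
side [0.027 0.104 0.124] [-0.9 -1.2]
top [0.    0.    0.069] [-0.9 -0. ]
side [0.    0.    0.069] [ 0.1 -2.2]
top [0.017 0.065 0.061] [-0.3  0.7]
side [0.017 0.065 0.061] [-0.6 -1.2]
top [0.008 0.033 0.061] [-0.3  0.5]
w1 [0.008 0.033 0.061] [-0.9 -0.5]
w1 [0.017 0.065 0.061] [-0.8 -0.1]
w1 [0.016 0.122 0.061] [ 0.6 -0.5]
w1 [-0.04  -0.096  0.061] [-1.1 -1.7]
top [-0.075 -0.047  0.05 ] [-0.2 -0.1]
top [-0.075  0.063  0.05 ] [-1.4  0.4]
top ['k' '-0.05' '0.118'] [-2.   0.3]
side ['k' '-0.05' '0.118'] [-0.5 -0. ]
w1 ['k' '-0.05' '0.118'] [-1.8 -0.2]
top ['k' '0' '0.08'] [-0.6  0.8]
side ['k' '0' '0.08'] [-0.7 -1.4]
w1 ['k' '0' '0.08'] [ 1.  -1.1]
w1 ['k' '0.068' '0.077'] [-0.8  0.3]
peg [ 0.51038562 -0.11466657  0.1       ] kp [ 0.533836   -0.07050686  0.1       ]
```

```bash
sed -i 's/^POSE=.*/POSE=(0.5752,-0.0337,1.225); KP=(-.0486,.0264)/' h.py
cat >> h.py <<'E'
def peg(k,z=.1):return C2W((KP[0]-.05*np.cos(k),KP[1]+.05*np.sin(k),z),POSE)
E
python3 - <<'E'
from h import *
Q=rot(0,1,.23)
plan([(tcp(peg(.142,.18),Q),Q,None),(tcp(peg(.142,.102),Q),Q,None)])
E
```

```text
{'tx': np.float64(-2.3), 'ty': np.float64(-2.79), 'tz': np.float64(4.38), 'wx': np.float64(0.002), 'wy': np.float64(0.002), 'wz': np.float64(0.053)}
{'tx': np.float64(-2.45), 'ty': np.float64(-2.66), 'tz': np.float64(4.38), 'wx': np.float64(0.002), 'wy': np.float64(0.002), 'wz': np.float64(0.053)}
{'tx': np.float64(-0.0), 'ty': np.float64(0.0), 'tz': np.float64(3.9), 'wx': np.float64(-0.0), 'wy': np.float64(-0.0), 'wz': np.float64(0.0)}
{'tx': np.float64(-0.0), 'ty': np.float64(0.0), 'tz': np.float64(3.9), 'wx': np.float64(-0.0), 'wy': np.float64(-0.0), 'wz': np.float64(0.0)}
```

Emit:
send_rows(series=[{"tx": -2.3, "ty": -2.79, "tz": 4.38, "wz": 0.053, "wx": 0.002, "wy": 0.002, "jaw": 0}, {"tx": -2.45, "ty": -2.66, "tz": 4.38, "wz": 0.053, "wx": 0.002, "wy": 0.002, "jaw": 0}, {"tx": 0, "ty": 0, "tz": 0, "wz": 0, "wx": 0, "wy": 0, "jaw": 0}])

```text
t: 3.58
tool_pos: [0.5117, -0.1144, 0.1704]
tool_rot: [2.091, -2.345, 0.003]
contact_force: [0.1, -0.7, -0.7]
opening: 0.0853
```

Run:
```python
from h import *
import cv2
show()
c=ctrl.camera_info('wrist');im=ctrl.get_image('wrist')
cv2.imwrite('pics/w2.png',cv2.resize(im[:,:,::-1],(800,600),interpolation=cv2.INTER_CUBIC))
print(proj('wrist',peg(.142,.118),c)*1.5625,proj('wrist',C2W((*KP,.08),POSE),c)*1.5625)
Q=rot(0,1,.23)
plan([(tcp(peg(.142,.102),Q),Q,None)])
```

```text
t 3.58 p [ 0.5117 -0.1144  0.1704] q [-3.610e-01 -1.360e-01  1.918e+00 -1.000e-03  1.357e+00  2.895e+00] f [ 0.1 -0.7 -0.7] open 0.0853
[404.92732646 337.8850194 ] [366.34856317 402.39452834]
{'tx': np.float64(-0.04), 'ty': np.float64(0.12), 'tz': np.float64(3.94), 'wx': np.float64(-0.003), 'wy': np.float64(-0.002), 'wz': np.float64(0.0)}
{'tx': np.float64(-0.04), 'ty': np.float64(0.11), 'tz': np.float64(3.94), 'wx': np.float64(-0.003), 'wy': np.float64(-0.002), 'wz': np.float64(0.0)}
```

View pics/w2.png

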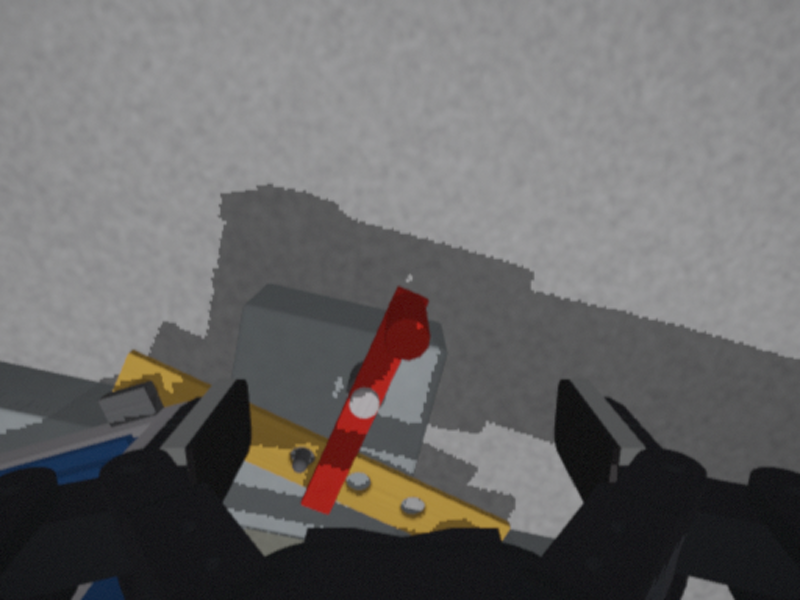

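Peg top is at (407,338) and the axis cap at (364,403), within 2 px of my model. Descend and grip.

Emit:
send_rows(series=[{"tx": -0.04, "ty": 0.12, "tz": 3.94, "wz": 0, "wx": 0, "wy": 0, "jaw": 0}, {"tx": -0.04, "ty": 0.12, "tz": 3.94, "wz": 0, "wx": 0, "wy": 0, "jaw": 0.5}, {"tx": 0, "ty": 0, "tz": 0, "wz": 0, "wx": 0, "wy": 0, "jaw": 1}, {"tx": 0, "ty": 0, "tz": 0, "wz": 0, "wx": 0, "wy": 0, "jaw": 1}, {"tx": 0, "ty": 0, "tz": 0, "wz": 0, "wx": 0, "wy": 0, "jaw": 1}], squeeze=30)

```text
t: 4.25
tool_pos: [0.515, -0.1194, 0.1045]
tool_rot: [-2.089, 2.336, -0.035]
contact_force: [-0.4, -0.7, -10.3]
opening: 0.0167
```

```bash
cat >> h.py <<'E'
def arc(k1,n,z=.102,k0=None):
    p,R,o=cur();g=p-R.apply([0,0,.008])
    a=POSE[2];c=np.array([[np.cos(a),np.sin(a)],[-np.sin(a),np.cos(a)]])@(g[:2]-np.array(POSE[:2]))
    k=np.arctan2(c[1]-KP[1],-(c[0]-KP[0]));print('k est',k,'r',np.hypot(*(c-KP)))
    return plan([(tcp(peg(k+(k1-k)*(i+1)/n,z),R),R,1) for i in range(n)])
E
python3 - <<'E'
from h import *
show();arc(1.57,10)
E
```

```text
t 4.25 p [ 0.515  -0.1194  0.1045] q [-0.367 -0.064  1.969 -0.004  1.213  2.887] f [ -0.4  -0.7 -10.3] open 0.0167
k est 0.026115002337709376 r 0.05239813320024846
{'tx': np.float64(-0.5), 'ty': np.float64(0.69), 'tz': np.float64(1.03), 'wx': np.float64(0.0), 'wy': np.float64(0.0), 'wz': np.float64(-0.0)}
{'tx': np.float64(-0.36), 'ty': np.float64(0.68), 'tz': np.float64(-0.02), 'wx': np.float64(0.0), 'wy': np.float64(-0.0), 'wz': np.float64(0.0)}
{'tx': np.float64(-0.46), 'ty': np.float64(0.62), 'tz': np.float64(-0.02), 'wx': np.float64(-0.0), 'wy': np.float64(0.0), 'wz': np.float64(-0.0)}
{'tx': np.float64(-0.55), 'ty': np.float64(0.54), 'tz': np.float64(-0.02), 'wx': np.float64(0.0), 'wy': np.float64(-0.0), 'wz': np.float64(0.0)}
{'tx': np.float64(-0.63), 'ty': np.float64(0.45), 'tz': np.float64(-0.02), 'wx': np.float64(-0.0), 'wy': np.float64(0.0), 'wz': np.float64(-0.0)}
{'tx': np.float64(-0.69), 'ty': np.float64(0.34), 'tz': np.float64(-0.01), 'wx': np.float64(0.0), 'wy': np.float64(-0.0), 'wz': np.float64(0.0)}
{'tx': np.float64(-0.74), 'ty': np.float64(0.23), 'tz': np.float64(-0.01), 'wx': np.float64(-0.0), 'wy': np.float64(0.0), 'wz': np.float64(-0.0)}
{'tx': np.float64(-0.76), 'ty': np.float64(0.12), 'tz': np.float64(-0.01), 'wx': np.float64(0.0), 'wy': np.float64(-0.0), 'wz': np.float64(0.0)}
{'tx': np.float64(-0.77), 'ty': np.float64(-0.0), 'tz': np.float64(-0.01), 'wx': np.float64(-0.0), 'wy': np.float64(0.0), 'wz': np.float64(-0.0)}
{'tx': np.float64(-0.76), 'ty': np.float64(-0.12), 'tz': np.float64(-0.0), 'wx': np.float64(0.0), 'wy': np.float64(-0.0), 'wz': np.float64(0.0)}
```

Run:
```python
from h import *
import cv2
c=ctrl.camera_info('wrist');im=ctrl.get_image('wrist')
cv2.imwrite('pics/w3.png',cv2.resize(im[:,:,::-1],(800,600),interpolation=cv2.INTER_CUBIC))
im=ctrl.get_image('side')[100:200,210:310,::-1];cv2.imwrite('pics/s3.png',cv2.resize(im,(600,600),interpolation=cv2.INTER_CUBIC))
show()
print(proj('wrist',peg(.142,.118),c)*1.5625,proj('wrist',C2W((*KP,.08),POSE),c)*1.5625)
```

```text
t 4.35 p [ 0.515  -0.1194  0.1043] q [-0.367 -0.064  1.969 -0.004  1.213  2.888] f [-1.2 -1.   1.1] open 0.0171
[419.67371676 440.05224399] [365.72015228 499.68214153]
```

View pics/w3.png

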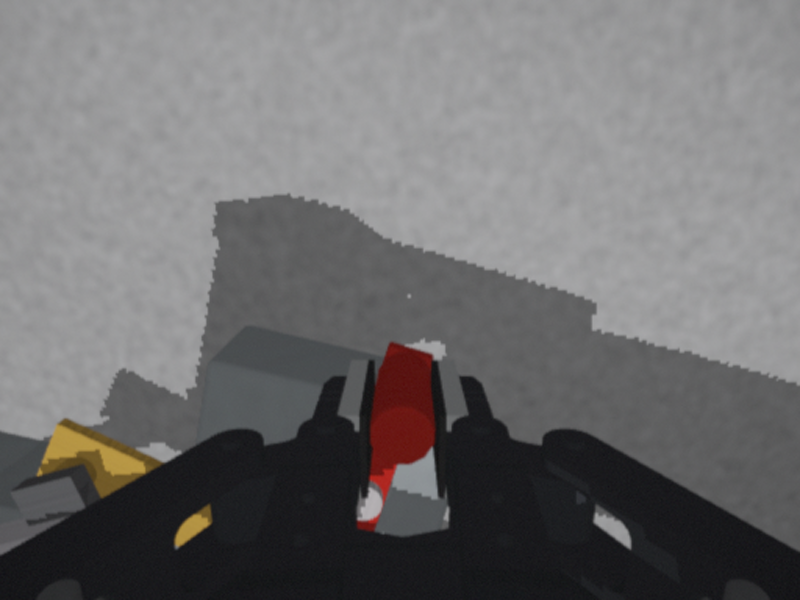

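View pics/s3.png

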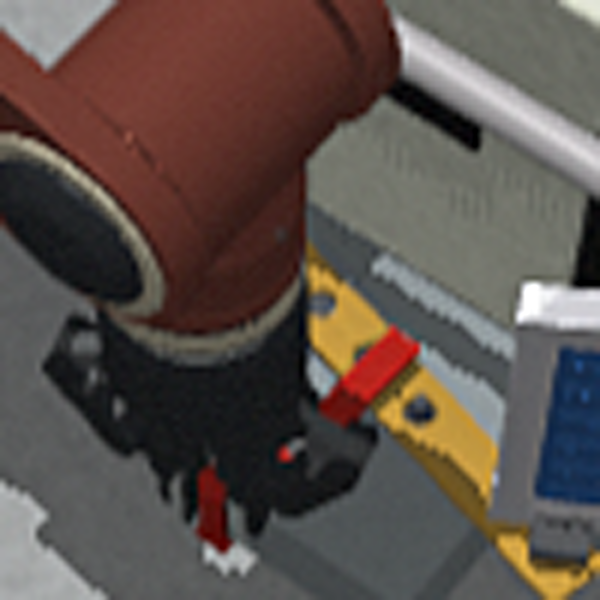

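Run:
```python
from h import *
arc(1.57,12,z=.112)
```

```text
k est 0.025943660558658224 r 0.05243182372481716
{'tx': np.float64(-0.44), 'ty': np.float64(0.55), 'tz': np.float64(0.02), 'wx': np.float64(0.0), 'wy': np.float64(0.0), 'wz': np.float64(-0.0)}
{'tx': np.float64(-0.28), 'ty': np.float64(0.58), 'tz': np.float64(-0.01), 'wx': np.float64(0.0), 'wy': np.float64(0.0), 'wz': np.float64(0.0)}
{'tx': np.float64(-0.35), 'ty': np.float64(0.54), 'tz': np.float64(-0.01), 'wx': np.float64(0.0), 'wy': np.float64(0.0), 'wz': np.float64(0.0)}
{'tx': np.float64(-0.42), 'ty': np.float64(0.49), 'tz': np.float64(-0.01), 'wx': np.float64(0.0), 'wy': np.float64(0.0), 'wz': np.float64(0.0)}
{'tx': np.float64(-0.48), 'ty': np.float64(0.43), 'tz': np.float64(-0.01), 'wx': np.float64(0.0), 'wy': np.float64(0.0), 'wz': np.float64(0.0)}
{'tx': np.float64(-0.53), 'ty': np.float64(0.36), 'tz': np.float64(-0.01), 'wx': np.float64(0.0), 'wy': np.float64(0.0), 'wz': np.float64(0.0)}
{'tx': np.float64(-0.57), 'ty': np.float64(0.29), 'tz': np.float64(-0.01), 'wx': np.float64(0.0), 'wy': np.float64(0.0), 'wz': np.float64(0.0)}
{'tx': np.float64(-0.6), 'ty': np.float64(0.22), 'tz': np.float64(-0.01), 'wx': np.float64(0.0), 'wy': np.float64(0.0), 'wz': np.float64(0.0)}
{'tx': np.float64(-0.63), 'ty': np.float64(0.14), 'tz': np.float64(-0.01), 'wx': np.float64(0.0), 'wy': np.float64(0.0), 'wz': np.float64(0.0)}
{'tx': np.float64(-0.64), 'ty': np.float64(0.06), 'tz': np.float64(-0.01), 'wx': np.float64(0.0), 'wy': np.float64(0.0), 'wz': np.float64(0.0)}
{'tx': np.float64(-0.64), 'ty': np.float64(-0.03), 'tz': np.float64(-0.01), 'wx': np.float64(0.0), 'wy': np.float64(0.0), 'wz': np.float64(0.0)}
{'tx': np.float64(-0.63), 'ty': np.float64(-0.11), 'tz': np.float64(-0.0), 'wx': np.float64(0.0), 'wy': np.float64(0.0), 'wz': np.float64(0.0)}
```

Emit:
send_rows(series=[{"tx": -0.24, "ty": 0.57, "tz": 0, "wz": 0, "wx": 0, "wy": 0, "jaw": 1}, {"tx": -0.28, "ty": 0.58, "tz": 0, "wz": 0, "wx": 0, "wy": 0, "jaw": 1}, {"tx": -0.35, "ty": 0.54, "tz": 0, "wz": 0, "wx": 0, "wy": 0, "jaw": 1}, {"tx": -0.42, "ty": 0.49, "tz": 0, "wz": 0, "wx": 0, "wy": 0, "jaw": 1}])

```text
t: 4.85
tool_pos: [0.496, -0.1093, 0.1044]
tool_rot: [-2.088, 2.341, -0.058]
contact_force: [2.9, -6.2, -5.9]
opening: 0.0168
```

Run:
```python
from h import *
show();arc(1.57,10,z=.112)
```

```text
t 4.85 p [ 0.496  -0.1093  0.1044] q [-0.356 -0.122  2.024 -0.015  1.206  2.905] f [ 2.9 -6.2 -5.9] open 0.0168
k est 0.4332205736380091 r 0.054231452416668324
{'tx': np.float64(-0.71), 'ty': np.float64(0.17), 'tz': np.float64(0.02), 'wx': np.float64(0.0), 'wy': np.float64(0.0), 'wz': np.float64(0.0)}
{'tx': np.float64(-0.42), 'ty': np.float64(0.38), 'tz': np.float64(-0.02), 'wx': np.float64(0.0), 'wy': np.float64(0.0), 'wz': np.float64(0.0)}
{'tx': np.float64(-0.46), 'ty': np.float64(0.33), 'tz': np.float64(-0.02), 'wx': np.float64(0.0), 'wy': np.float64(0.0), 'wz': np.float64(0.0)}
{'tx': np.float64(-0.5), 'ty': np.float64(0.28), 'tz': np.float64(-0.02), 'wx': np.float64(0.0), 'wy': np.float64(0.0), 'wz': np.float64(0.0)}
{'tx': np.float64(-0.52), 'ty': np.float64(0.22), 'tz': np.float64(-0.02), 'wx': np.float64(0.0), 'wy': np.float64(0.0), 'wz': np.float64(0.0)}
{'tx': np.float64(-0.55), 'ty': np.float64(0.16), 'tz': np.float64(-0.02), 'wx': np.float64(0.0), 'wy': np.float64(0.0), 'wz': np.float64(0.0)}
{'tx': np.float64(-0.56), 'ty': np.float64(0.09), 'tz': np.float64(-0.02), 'wx': np.float64(0.0), 'wy': np.float64(0.0), 'wz': np.float64(0.0)}
{'tx': np.float64(-0.57), 'ty': np.float64(0.03), 'tz': np.float64(-0.01), 'wx': np.float64(0.0), 'wy': np.float64(0.0), 'wz': np.float64(0.0)}
{'tx': np.float64(-0.57), 'ty': np.float64(-0.03), 'tz': np.float64(-0.01), 'wx': np.float64(0.0), 'wy': np.float64(0.0), 'wz': np.float64(0.0)}
{'tx': np.float64(-0.56), 'ty': np.float64(-0.1), 'tz': np.float64(-0.01), 'wx': np.float64(0.0), 'wy': np.float64(0.0), 'wz': np.float64(0.0)}
```

Emit:
send_rows(series=[{"tx": -0.6, "ty": 0.4, "tz": 0, "wz": 0, "wx": 0, "wy": 0, "jaw": 1}, {"tx": -0.6, "ty": 0.4, "tz": 0, "wz": 0, "wx": 0, "wy": 0, "jaw": 1}, {"tx": -0.62, "ty": 0.33, "tz": 0, "wz": 0, "wx": 0, "wy": 0, "jaw": 1}, {"tx": -0.65, "ty": 0.28, "tz": 0, "wz": 0, "wx": 0, "wy": 0, "jaw": 1}, {"tx": -0.65, "ty": 0.22, "tz": 0, "wz": 0, "wx": 0, "wy": 0, "jaw": 1}])

```text
t: 5.48
tool_pos: [0.4839, -0.0827, 0.1048]
tool_rot: [2.084, -2.346, 0.085]
contact_force: [5.0, -4.3, -7.2]
opening: 0.0165
```

Run:
```python
from h import *
show();arc(1.6,6,z=.112)
print((rot(0,1,.23).inv()*cur()[1]).as_rotvec())
```

```text
t 5.47 p [ 0.4839 -0.0827  0.1048] q [-0.304 -0.172  2.068 -0.033  1.202  2.967] f [ 5.  -4.3 -7.2] open 0.0165
k est 0.9920093492955618 r 0.05160942094425258
{'tx': np.float64(-0.54), 'ty': np.float64(0.0), 'tz': np.float64(0.06), 'wx': np.float64(0.0), 'wy': np.float64(0.0), 'wz': np.float64(0.0)}
{'tx': np.float64(-0.5), 'ty': np.float64(0.1), 'tz': np.float64(-0.02), 'wx': np.float64(0.0), 'wy': np.float64(0.0), 'wz': np.float64(0.0)}
{'tx': np.float64(-0.5), 'ty': np.float64(0.05), 'tz': np.float64(-0.02), 'wx': np.float64(0.0), 'wy': np.float64(0.0), 'wz': np.float64(0.0)}
{'tx': np.float64(-0.51), 'ty': np.float64(-0.0), 'tz': np.float64(-0.02), 'wx': np.float64(0.0), 'wy': np.float64(0.0), 'wz': np.float64(0.0)}
{'tx': np.float64(-0.5), 'ty': np.float64(-0.05), 'tz': np.float64(-0.02), 'wx': np.float64(0.0), 'wy': np.float64(0.0), 'wz': np.float64(0.0)}
{'tx': np.float64(-0.5), 'ty': np.float64(-0.1), 'tz': np.float64(-0.01), 'wx': np.float64(0.0), 'wy': np.float64(0.0), 'wz': np.float64(0.0)}
[0.03843733 0.0382522  0.00230927]
```

Emit:
send_rows(series=[{"tx": -0.7, "ty": 0.12, "tz": 0, "wz": 0, "wx": -0.01, "wy": -0.01, "jaw": 1}, {"tx": -0.7, "ty": 0.1, "tz": 0, "wz": 0, "wx": -0.01, "wy": -0.01, "jaw": 1}, {"tx": -0.7, "ty": 0.05, "tz": 0, "wz": 0, "wx": -0.01, "wy": -0.01, "jaw": 1}, {"tx": -0.65, "ty": -0.05, "tz": 0, "wz": 0, "wx": -0.01, "wy": -0.01, "jaw": 1}, {"tx": -0.6, "ty": -0.1, "tz": 0, "wz": 0, "wx": 0, "wy": 0, "jaw": 1}])

```text
t: 6.1
tool_pos: [0.4907, -0.0599, 0.1049]
tool_rot: [2.082, -2.341, 0.047]
contact_force: [-11.7, -27.6, -0.4]
opening: 0.0134
```

Run:
```python
from h import *
show();arc(1.6,3,z=.112)
```

```text
t 6.10 p [ 0.4907 -0.0599  0.1049] q [-0.259 -0.147  2.045 -0.025  1.224  3.008] f [-11.7 -27.6  -0.4] open 0.0134
k est 1.4691655106612174 r 0.044592522203843715
{'tx': np.float64(-0.29), 'ty': np.float64(0.51), 'tz': np.float64(0.07), 'wx': np.float64(0.0), 'wy': np.float64(0.0), 'wz': np.float64(0.0)}
{'tx': np.float64(-0.21), 'ty': np.float64(-0.04), 'tz': np.float64(-0.0), 'wx': np.float64(0.0), 'wy': np.float64(0.0), 'wz': np.float64(0.0)}
{'tx': np.float64(-0.21), 'ty': np.float64(-0.05), 'tz': np.float64(-0.0), 'wx': np.float64(0.0), 'wy': np.float64(0.0), 'wz': np.float64(0.0)}
```

Emit:
send_rows(series=[{"tx": 0.2, "ty": 0.2, "tz": 0, "wz": 0, "wx": 0, "wy": 0, "jaw": 0.6}, {"tx": 0, "ty": 0, "tz": 0, "wz": 0, "wx": 0, "wy": 0, "jaw": 0.3}, {"tx": 0, "ty": 0, "tz": 0, "wz": 0, "wx": 0, "wy": 0, "jaw": 0.2}])

```text
t: 6.48
tool_pos: [0.4899, -0.0621, 0.1071]
tool_rot: [2.083, -2.344, 0.052]
contact_force: [-1.2, -0.3, 0.6]
opening: 0.0668
```

Run:
```python
from h import *
import cv2
show()
c=ctrl.camera_info('wrist');im=ctrl.get_image('wrist')
im=cv2.resize(im[:,:,::-1],(800,600),interpolation=cv2.INTER_CUBIC)
cv2.imwrite('pics/w4.png',(255*(im/255.)**.6).astype(np.uint8))
for k in (1.2,1.3,1.4,1.5,1.6):print(k,proj('wrist',peg(k,.118),c)*1.5625)
```

```text
t 6.47 p [ 0.4899 -0.0621  0.1071] q [-0.264 -0.155  2.048 -0.024  1.224  3.003] f [-1.2 -0.3  0.6] open 0.0668
1.2 [419.1009257  383.88412201]
1.3 [420.68717883 401.55918749]
1.4 [420.35522344 418.97287394]
1.5 [418.15943611 435.9568944 ]
1.6 [414.17061882 452.35619161]
```

View pics/w4.png

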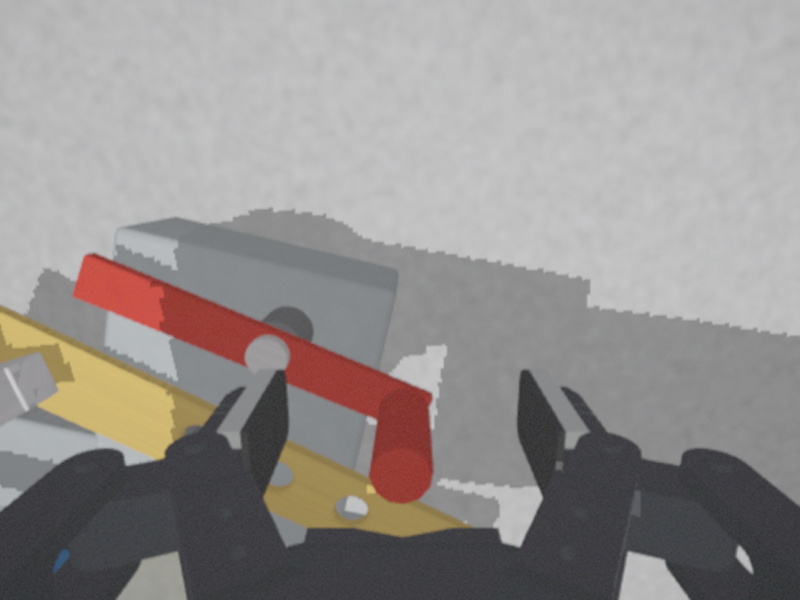

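Run:
```python
from h import *
p,R,o=cur()
Q=rot(.6,1,.23);kn=C2W((.0267,.1036,.1235),POSE);print(kn)
pre=tcp(kn,Q)-Q.apply([0,0,.10])
plan([(p+[0,0,.06],R,1),(pre,Q,None)])
```

```text
[0.48678237 0.02653432 0.1235    ]
{'tx': np.float64(0.16), 'ty': np.float64(-0.13), 'tz': np.float64(-6.0), 'wx': np.float64(0.0), 'wy': np.float64(0.0), 'wz': np.float64(0.0)}
{'tx': np.float64(-0.87), 'ty': np.float64(0.32), 'tz': np.float64(-0.84), 'wx': np.float64(-0.005), 'wy': np.float64(-0.157), 'wz': np.float64(0.001)}
{'tx': np.float64(-0.99), 'ty': np.float64(0.32), 'tz': np.float64(-0.69), 'wx': np.float64(-0.005), 'wy': np.float64(-0.157), 'wz': np.float64(0.001)}
{'tx': np.float64(-1.08), 'ty': np.float64(0.33), 'tz': np.float64(-0.52), 'wx': np.float64(-0.005), 'wy': np.float64(-0.157), 'wz': np.float64(0.001)}
{'tx': np.float64(-1.15), 'ty': np.float64(0.33), 'tz': np.float64(-0.35), 'wx': np.float64(-0.005), 'wy': np.float64(-0.157), 'wz': np.float64(0.001)}
```

Emit:
send_rows(series=[{"tx": 0.16, "ty": -0.13, "tz": -6.0, "wz": 0, "wx": 0, "wy": 0, "jaw": 0}, {"tx": -0.87, "ty": 0.32, "tz": -0.84, "wz": 0, "wx": -0.005, "wy": -0.157, "jaw": 0}, {"tx": -0.99, "ty": 0.32, "tz": -0.69, "wz": 0, "wx": -0.005, "wy": -0.157, "jaw": 0}, {"tx": -1.08, "ty": 0.33, "tz": -0.52, "wz": 0, "wx": -0.005, "wy": -0.157, "jaw": 0}, {"tx": -1.15, "ty": 0.33, "tz": -0.35, "wz": 0, "wx": -0.005, "wy": -0.157, "jaw": 0}])

```text
t: 7.15
tool_pos: [0.4819, -0.0216, 0.2057]
tool_rot: [-1.756, 1.944, 0.552]
contact_force: [0.4, 0.9, -0.4]
opening: 0.0855
```

```bash
cat >> h.py <<'E'
import cv2
def snap(n,f):
    c=ctrl.camera_info(n);im=ctrl.get_image(n)
    im=cv2.resize(im[:,:,::-1],(800,600),interpolation=cv2.INTER_CUBIC)
    cv2.imwrite(f'pics/{f}.png',(255*(im/255.)**.6).astype(np.uint8));return c
E
python3 - <<'E'
from h import *
show()
c=snap('wrist','w5')
kn=C2W((.0267,.1036,.1235),POSE)
print(proj('wrist',kn,c)*1.5625,'r px',327*1.5625*.015/(c['R']@kn+c['t'])[2])
Q=rot(.6,1,.23)
plan([(tcp(kn,Q)-Q.apply([0,0,.05]),Q,1),(tcp(kn,Q),Q,1)])
E
```

```text
t 7.15 p [ 0.4819 -0.0216  0.2057] q [-0.514 -0.193  1.994  0.567  1.603  2.671] f [ 0.4  0.9 -0.4] open 0.0855
[403.56247316 288.62303128] r px 32.665796887858356
{'tx': np.float64(0.64), 'ty': np.float64(0.03), 'tz': np.float64(5.26), 'wx': np.float64(-0.001), 'wy': np.float64(0.024), 'wz': np.float64(0.012)}
{'tx': np.float64(0.0), 'ty': np.float64(-0.0), 'tz': np.float64(5.0), 'wx': np.float64(-0.0), 'wy': np.float64(0.0), 'wz': np.float64(0.0)}
```

View pics/w5.png

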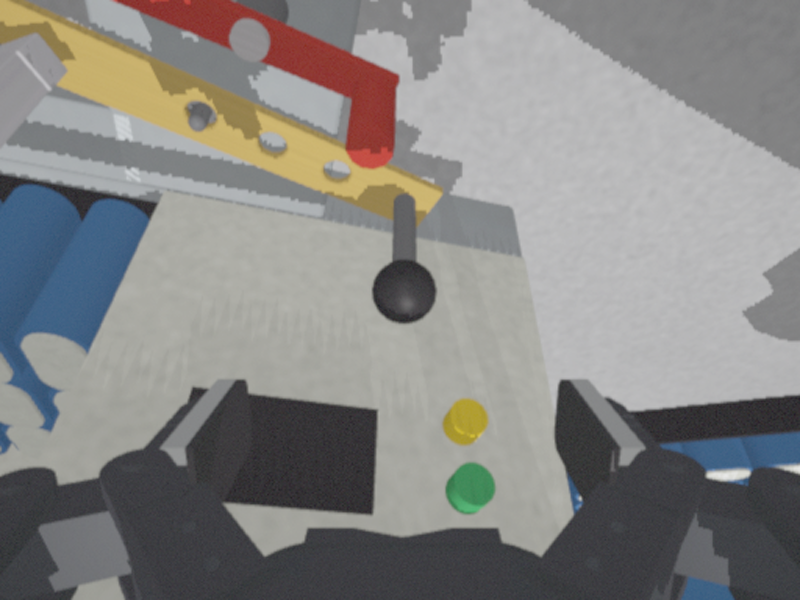

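Emit:
send_rows(series=[{"tx": 0.64, "ty": 0.03, "tz": 5.2, "wz": 0.012, "wx": 0, "wy": 0.024, "jaw": 0}, {"tx": 0, "ty": 0, "tz": 4.6, "wz": 0, "wx": 0, "wy": 0, "jaw": 0}, {"tx": 0, "ty": 0, "tz": 0, "wz": 0, "wx": 0, "wy": 0, "jaw": 0}])

```text
t: 7.58
tool_pos: [0.4885, 0.0278, 0.1192]
tool_rot: [-1.757, 1.978, 0.532]
contact_force: [0.1, 0.5, 0.6]
opening: 0.0854
```

Run:
```python
from h import *
show()
c=snap('wrist','w6')
kn=C2W((.0267,.1036,.1235),POSE)
print(proj('wrist',kn,c)*1.5625)
Q=rot(.6,1,.23)
plan([(tcp(kn,Q),Q,1)])
```

```text
t 7.58 p [0.4885 0.0278 0.1192] q [-0.406 -0.114  2.074  0.576  1.399  2.69 ] f [0.1 0.5 0.6] open 0.0854
[406.83877039 411.98309534]
{'tx': np.float64(-0.09), 'ty': np.float64(0.32), 'tz': np.float64(0.57), 'wx': np.float64(-0.008), 'wy': np.float64(-0.008), 'wz': np.float64(0.001)}
```

View pics/w6.png

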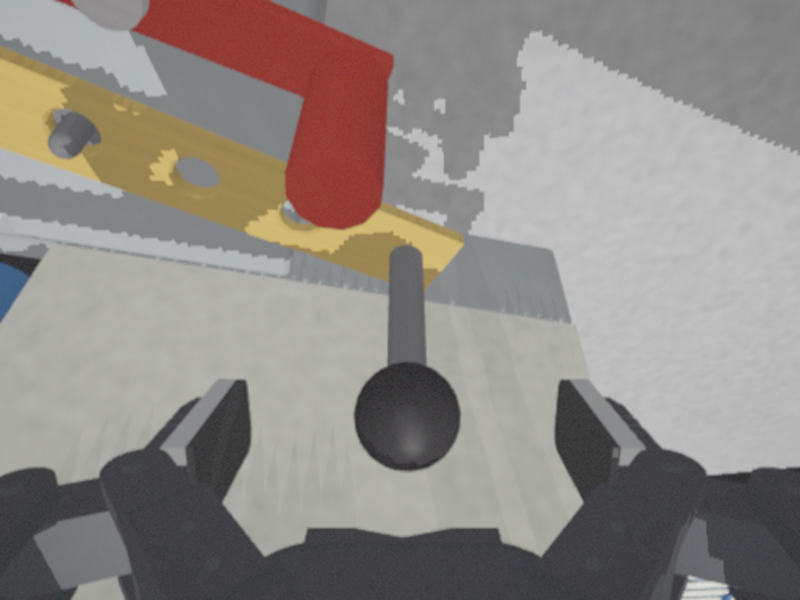

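Emit:
send_rows(series=[{"tx": -0.1, "ty": 0.25, "tz": 0.6, "wz": 0, "wx": -0.008, "wy": -0.008, "jaw": 0}, {"tx": 0, "ty": 0, "tz": 0, "wz": 0, "wx": 0, "wy": 0, "jaw": 1}, {"tx": 0, "ty": 0, "tz": 0, "wz": 0, "wx": 0, "wy": 0, "jaw": 1}, {"tx": 0, "ty": 0, "tz": 0, "wz": 0, "wx": 0, "wy": 0, "jaw": 1}, {"tx": 0, "ty": 0, "tz": 0, "wz": 0, "wx": 0, "wy": 0, "jaw": 1}], squeeze=35)

```text
t: 8.25
tool_pos: [0.4908, 0.0291, 0.1215]
tool_rot: [-1.758, 1.97, 0.533]
contact_force: [-1.5, 0.8, 0.0]
opening: 0.028
```

```bash
cat >> h.py <<'E'
def pivot(th):  # th flap angle rad; returns cabinet xy
    g=th+np.radians(6.7);return np.array([.06-.137*np.sin(g),-.195+.137*np.cos(g)])
def knobpos(th,psi,t):
    # psi: stay direction angle from +y toward +x
    r=.195*np.cos(t)-.065*np.sin(t);h=.0585+.195*np.sin(t)+.065*np.cos(t)
    q=pivot(th)+r*np.array([np.sin(psi),np.cos(psi)]);return np.r_[q,h]
E
python3 - <<'E'
from h import *
show()
c=snap('wrist','w7')
p,R,o=cur()
kn=C2W((.0267,.1036,.1235),POSE)
print('knob in tool',R.inv().apply(kn-p), knobpos(np.radians(30),np.radians(14.4),0), knobpos(np.radians(60),np.radians(25.05),0))
for t in(.1,.2,.25,.3):print(t,knobpos(np.radians(30),np.radians(14.4),t),knobpos(np.radians(60),np.radians(25.05),t))
E
```

```text
t 8.25 p [0.4908 0.0291 0.1215] q [-0.404 -0.113  2.069  0.581  1.401  2.687] f [-1.5  0.8  0. ] open 0.028
knob in tool [ 0.00135451  0.00366306 -0.00337036] [0.02661988 0.10371698 0.1235    ] [0.0167376  0.03584777 0.1235    ]
0.1 [0.02476382 0.0964881  0.14264279] [0.01357755 0.02908642 0.14264279]
0.2 [0.02244176 0.08744428 0.16094485] [0.00962411 0.02062752 0.16094485]
0.25 [0.02111306 0.08226932 0.16972308] [0.00736191 0.01578727 0.16972308]
0.3 [0.01967691 0.07667588 0.17822331] [0.00491679 0.01055559 0.17822331]
```

View pics/w7.png

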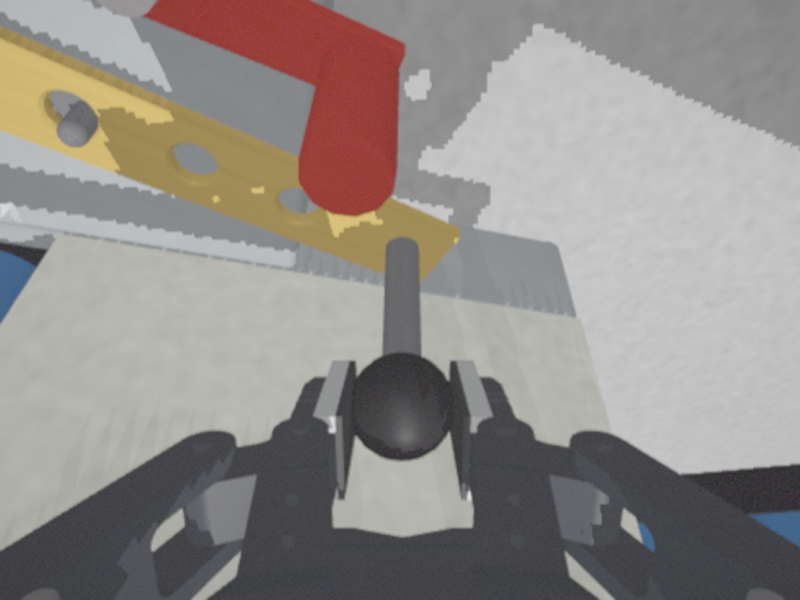

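```bash
cat >> h.py <<'E'
KO=np.array([.001,0,-.0034])
def kplan(pts,yaw=.23):
    wps=[]
    for th,psi,t,lean,n in pts:
        Q=rot(lean,1,yaw);X=C2W(knobpos(np.radians(th),np.radians(psi),t),POSE)
        wps.append((X-Q.apply(KO),Q,n))
    return plan(wps)
def kcur():
    p,R,o=cur();X=p+R.apply(KO);a=POSE[2];d=X[:2]-np.array(POSE[:2])
    c=np.array([np.cos(a)*d[0]+np.sin(a)*d[1],-np.sin(a)*d[0]+np.cos(a)*d[1],X[2]])
    print('knob cab',c.round(4));return c
E
python3 - <<'E'
from h import *
kcur()
kplan([(30,14.4,.0,.63,1),(30,14.4,.06,.66,1),(30,14.4,.12,.69,1),(30,14.4,.18,.72,1),(30,14.4,.25,.75,1)])
E
```

```text
knob cab [0.0278 0.1001 0.1238]
{'tx': np.float64(0.03), 'ty': np.float64(0.38), 'tz': np.float64(-0.0), 'wx': np.float64(-0.007), 'wy': np.float64(-0.033), 'wz': np.float64(0.004)}
{'tx': np.float64(-0.53), 'ty': np.float64(-0.38), 'tz': np.float64(-1.05), 'wx': np.float64(-0.0), 'wy': np.float64(-0.03), 'wz': np.float64(-0.0)}
{'tx': np.float64(-0.52), 'ty': np.float64(-0.44), 'tz': np.float64(-1.04), 'wx': np.float64(0.0), 'wy': np.float64(-0.03), 'wz': np.float64(0.0)}
{'tx': np.float64(-0.51), 'ty': np.float64(-0.5), 'tz': np.float64(-1.02), 'wx': np.float64(0.0), 'wy': np.float64(-0.03), 'wz': np.float64(0.0)}
{'tx': np.float64(-0.57), 'ty': np.float64(-0.65), 'tz': np.float64(-1.16), 'wx': np.float64(0.0), 'wy': np.float64(-0.03), 'wz': np.float64(-0.0)}
```

Emit:
send_rows(series=[{"tx": -0.5, "ty": -0.2, "tz": -1.05, "wz": 0, "wx": 0, "wy": -0.03, "jaw": 1}, {"tx": -0.52, "ty": -0.35, "tz": -1.05, "wz": 0, "wx": 0, "wy": -0.03, "jaw": 1}, {"tx": -0.52, "ty": -0.45, "tz": -1.05, "wz": 0, "wx": 0, "wy": -0.03, "jaw": 1}, {"tx": -0.55, "ty": -0.5, "tz": -1.15, "wz": 0, "wx": 0, "wy": -0.03, "jaw": 1}])

```text
t: 8.8
tool_pos: [0.5039, 0.0175, 0.1687]
tool_rot: [-1.681, 1.886, 0.63]
contact_force: [4.1, -0.5, -5.9]
opening: 0.0279
```

Run:
```python
from h import *
show();kcur()
kplan([(30,14.4,.25,.75,1)])
snap('wrist','w8');snap('side','s8')
```

```text
t 8.80 p [0.5039 0.0175 0.1687] q [-0.465 -0.097  2.006  0.673  1.532  2.66 ] f [ 4.1 -0.5 -5.9] open 0.0279
knob cab [0.0211 0.0838 0.1706]
{'tx': np.float64(0.07), 'ty': np.float64(-0.15), 'tz': np.float64(0.04), 'wx': np.float64(-0.004), 'wy': np.float64(-0.027), 'wz': np.float64(0.002)}
```

View pics/w8.png

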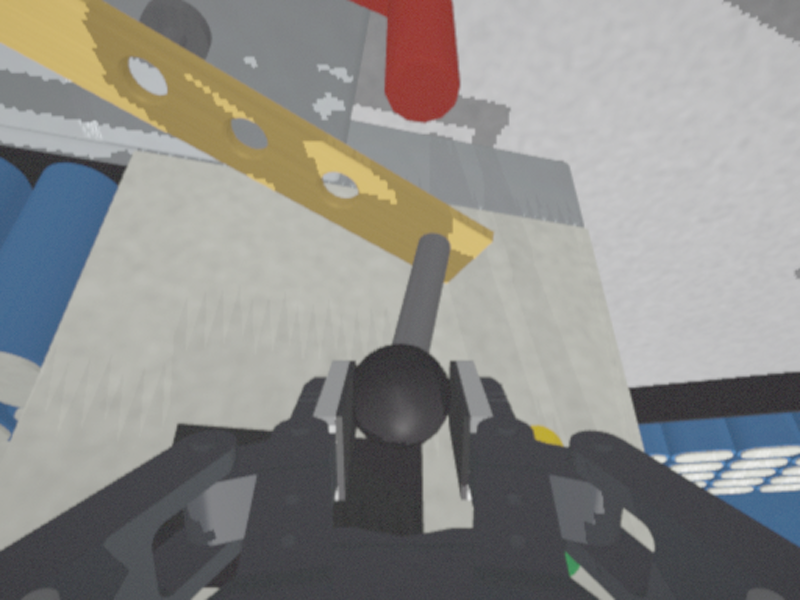

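View pics/s8.png

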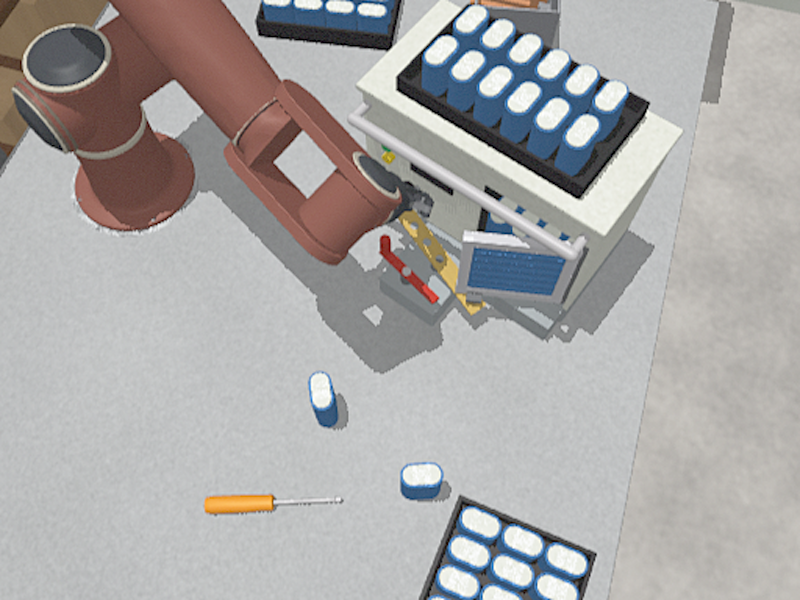

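Run:
```python
from h import *
kplan([(30+5*i,14.4+1.775*i,.25,.72+.005*i,1) for i in range(1,7)])
```

```text
{'tx': np.float64(0.53), 'ty': np.float64(-0.86), 'tz': np.float64(-0.27), 'wx': np.float64(-0.005), 'wy': np.float64(-0.004), 'wz': np.float64(0.003)}
{'tx': np.float64(0.42), 'ty': np.float64(-0.89), 'tz': np.float64(-0.37), 'wx': np.float64(0.0), 'wy': np.float64(-0.005), 'wz': np.float64(0.0)}
{'tx': np.float64(0.38), 'ty': np.float64(-0.99), 'tz': np.float64(-0.34), 'wx': np.float64(0.0), 'wy': np.float64(-0.005), 'wz': np.float64(0.0)}
{'tx': np.float64(0.34), 'ty': np.float64(-1.08), 'tz': np.float64(-0.31), 'wx': np.float64(-0.0), 'wy': np.float64(-0.005), 'wz': np.float64(0.0)}
{'tx': np.float64(0.29), 'ty': np.float64(-1.17), 'tz': np.float64(-0.27), 'wx': np.float64(-0.0), 'wy': np.float64(-0.005), 'wz': np.float64(-0.0)}
{'tx': np.float64(0.24), 'ty': np.float64(-1.25), 'tz': np.float64(-0.22), 'wx': np.float64(0.0), 'wy': np.float64(-0.005), 'wz': np.float64(0.0)}
```

Emit:
send_rows(series=[{"tx": 0.5, "ty": -0.86, "tz": -0.28, "wz": 0, "wx": -0.005, "wy": -0.005, "jaw": 1}, {"tx": 0.42, "ty": -0.9, "tz": -0.37, "wz": 0, "wx": 0, "wy": -0.005, "jaw": 1}, {"tx": 0.38, "ty": -1.0, "tz": -0.34, "wz": 0, "wx": 0, "wy": -0.005, "jaw": 1}, {"tx": 0.34, "ty": -1.1, "tz": -0.31, "wz": 0, "wx": 0, "wy": -0.005, "jaw": 1}])

```text
t: 9.4
tool_pos: [0.5428, -0.01, 0.1691]
tool_rot: [-1.671, 1.87, 0.648]
contact_force: [-0.7, 0.3, 1.0]
opening: 0.0274
```

Run:
```python
from h import *
show();kcur()
kplan([(50+3.33*i,21.5+1.18*i,.25,.74,1) for i in range(1,4)])
```

```text
t 9.40 p [ 0.5428 -0.01    0.1691] q [-0.484  0.022  1.896  0.684  1.549  2.638] f [-0.7  0.3  1. ] open 0.0274
knob cab [0.0084 0.0378 0.171 ]
{'tx': np.float64(0.2), 'ty': np.float64(-0.46), 'tz': np.float64(-0.01), 'wx': np.float64(-0.001), 'wy': np.float64(0.004), 'wz': np.float64(0.004)}
{'tx': np.float64(0.18), 'ty': np.float64(-0.81), 'tz': np.float64(-0.16), 'wx': np.float64(0.0), 'wy': np.float64(-0.0), 'wz': np.float64(0.0)}
{'tx': np.float64(0.15), 'ty': np.float64(-0.84), 'tz': np.float64(-0.14), 'wx': np.float64(0.0), 'wy': np.float64(0.0), 'wz': np.float64(0.0)}
```

Emit:
send_rows(series=[{"tx": 0.2, "ty": -0.46, "tz": 0, "wz": 0, "wx": 0, "wy": 0, "jaw": 1}, {"tx": 0.18, "ty": -0.8, "tz": -0.15, "wz": 0, "wx": 0, "wy": 0, "jaw": 1}, {"tx": 0.15, "ty": -0.85, "tz": -0.14, "wz": 0, "wx": 0, "wy": 0, "jaw": 1}, {"tx": 0, "ty": 0, "tz": 0, "wz": 0, "wx": 0, "wy": 0, "jaw": 1}])

```text
t: 9.9
tool_pos: [0.567, -0.0198, 0.169]
tool_rot: [-1.671, 1.868, 0.642]
contact_force: [0.2, -0.2, 0.0]
opening: 0.0276
```

Run:
```python
from h import *
show();kcur();c=snap('wrist','w9')
print('pin top',proj('wrist',C2W((0,0,.07),POSE),c)*1.5625)
print('hole c pred',proj('wrist',C2W(np.r_[pivot(np.radians(60))+.1555*np.cos(.25)*np.array([.4235,.906]),.0585+.1555*np.sin(.25)],POSE),c)*1.5625)
kplan([(60,25.05,.25,.75,1)])
```

```text
t 9.90 p [ 0.567  -0.0198  0.169 ] q [-0.48   0.08   1.836  0.687  1.544  2.639] f [ 0.2 -0.2  0. ] open 0.0276
knob cab [0.0073 0.0118 0.1708]
pin top [376.91870361 128.75254757]
hole c pred [362.54684095 176.25024149]
{'tx': np.float64(0.0), 'ty': np.float64(0.36), 'tz': np.float64(0.13), 'wx': np.float64(-0.005), 'wy': np.float64(-0.007), 'wz': np.float64(0.006)}
```

View pics/w9.png

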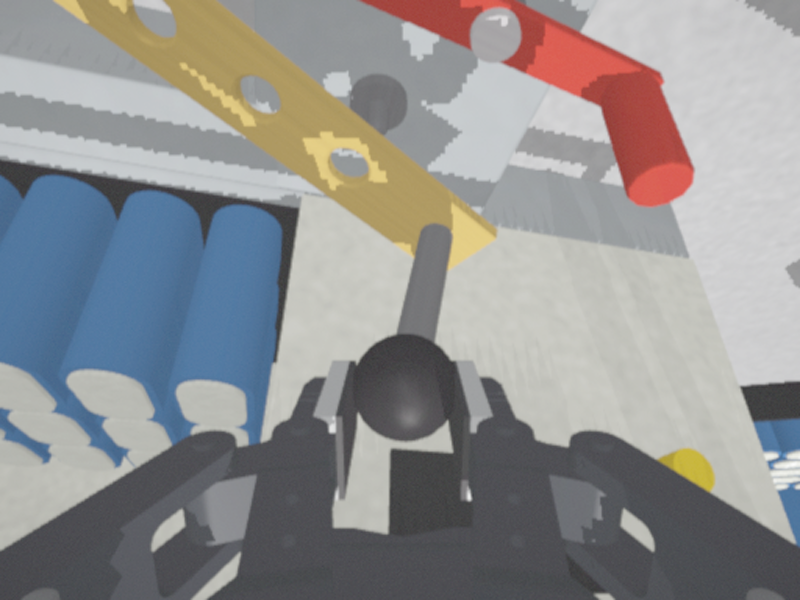

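```bash
cat >> h.py <<'E'
from scipy.optimize import fsolve
def solve(c):
    # knob cab xyz -> th,psi(deg),t
    t=fsolve(lambda t:.0585+.195*np.sin(t)+.065*np.cos(t)-c[2],.1)[0]
    f=lambda v:knobpos(np.radians(v[0]),np.radians(v[1]),t)[:2]*1000-c[:2]*1000
    v=fsolve(f,[60,25]);return v[0],v[1],t
def holes(c):
    th,psi,t=solve(c);d=np.array([np.sin(np.radians(psi)),np.cos(np.radians(psi))]);pv=pivot(np.radians(th))
    return (th,psi,t),[np.r_[pv+s*np.cos(t)*d,.0585+s*np.sin(t)] for s in(.088,.1217,.1555)]
E
python3 - <<'E'
from h import *
c=ctrl.camera_info('wrist');k=kcur();s,h=holes(k);print(s)
for x in h:print(x.round(4),proj('wrist',C2W(x,POSE),c)*1.5625)
kplan([(60,25.05,.2,.73,1),(60,25.05,.12,.70,1),(60,25.05,.08,.68,1)])
E
```

```text
knob cab [0.0074 0.0121 0.1708]
(np.float64(61.11441335154214), np.float64(25.53233244345258), np.float64(0.25614842146591504))
[-0.0302 -0.0665  0.0808] [161.33331669  24.10206968]
[-0.0161 -0.037   0.0893] [264.19002366 106.3667074 ]
[-0.002  -0.0075  0.0979] [351.71823665 176.37163896]
{'tx': np.float64(0.36), 'ty': np.float64(0.79), 'tz': np.float64(1.0), 'wx': np.float64(-0.005), 'wy': np.float64(0.013), 'wz': np.float64(0.006)}
{'tx': np.float64(0.63), 'ty': np.float64(0.6), 'tz': np.float64(1.4), 'wx': np.float64(0.0), 'wy': np.float64(0.03), 'wz': np.float64(-0.0)}
{'tx': np.float64(0.33), 'ty': np.float64(0.26), 'tz': np.float64(0.71), 'wx': np.float64(0.0), 'wy': np.float64(0.02), 'wz': np.float64(0.0)}
```

Run:
```python
from h import *
c=ctrl.camera_info('wrist')
P=lambda n,x:print(n,(proj('wrist',C2W(x,POSE),c)*1.5625).round(0))
P('kp',(*KP,.08));P('peg',(KP[0]-.05*np.cos(1.72),KP[1]+.05*np.sin(1.72),.118));P('pinbase',(0,0,.05));P('pin.07',(0,0,.07))
k=kcur();P('knob',k)
for t in (.2,.23,.256):
    r=.195*np.cos(t)-.065*np.sin(t)
```

```text
kp [498.  36.]
peg [667. 181.]
pinbase [378.  94.]
pin.07 [376. 129.]
knob cab [0.0074 0.0121 0.1708]
knob [401. 403.]
```

```bash
python3 - <<'E'
from h import *
c=ctrl.camera_info('wrist');p,R,o=cur()
for z in (.14,.145,.15,.155):
    ray=np.linalg.inv(c['mtx'])@[405/1.5625,387/1.5625,1]*z
    X=c['R'].T@(ray-c['t']);print(z,R.inv().apply(X-p).round(4),'r',327*1.5625*.015/z)
E
python3 - <<'E'
import cv2
a=cv2.imread('pics/w9.png')[320:460,330:480];cv2.imwrite('pics/w9k.png',cv2.resize(a,None,fx=4,fy=4))
E
```

```text
0.14 [ 0.006   0.001  -0.0037] r 54.74330357142857
0.145 [0.0038 0.0011 0.0009] r 52.855603448275865
0.15 [0.0017 0.0011 0.0054] r 51.09375
0.155 [-0.0005  0.0011  0.01  ] r 49.44556451612903
```

View pics/w9k.png

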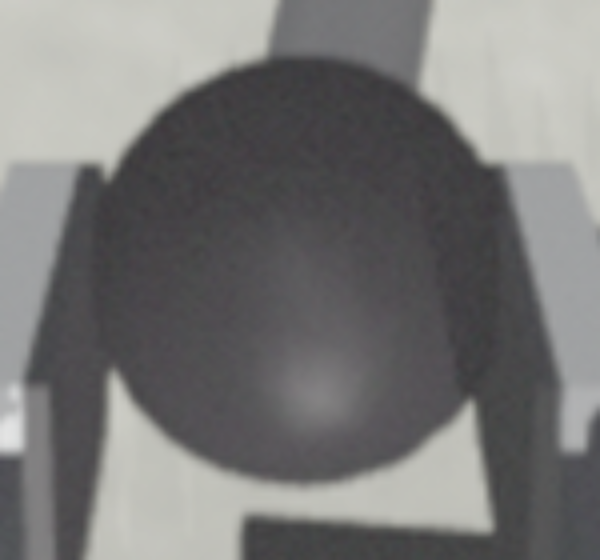

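```bash
sed -i 's/^KO=.*/KO=np.array([.004,.001,.0005])/' h.py
python3 - <<'E'
from h import *
c=ctrl.camera_info('wrist');k=kcur();s,h=holes(k);print(s)
for x in h:print(x.round(4),proj('wrist',C2W(x,POSE),c)*1.5625)
kplan([(60,25.05,.2,.73,1),(60,25.05,.16,.72,1),(60,25.05,.12,.70,1)])
E
```

```text
knob cab [0.0076 0.0131 0.1659]
(np.float64(61.987780362544065), np.float64(25.400183353614715), np.float64(0.22789154413083215))
[-0.0309 -0.0678  0.0784] [158.15235232  15.77504519]
[-0.0168 -0.0381  0.086 ] [262.23595652  96.784905  ]
[-0.0027 -0.0084  0.0936] [350.26759638 165.30127565]
{'tx': np.float64(0.05), 'ty': np.float64(0.68), 'tz': np.float64(0.62), 'wx': np.float64(-0.005), 'wy': np.float64(0.013), 'wz': np.float64(0.006)}
{'tx': np.float64(0.3), 'ty': np.float64(0.31), 'tz': np.float64(0.7), 'wx': np.float64(0.0), 'wy': np.float64(0.01), 'wz': np.float64(-0.0)}
{'tx': np.float64(0.31), 'ty': np.float64(0.29), 'tz': np.float64(0.71), 'wx': np.float64(-0.0), 'wy': np.float64(0.02), 'wz': np.float64(-0.0)}
```

Emit:
send_rows(series=[{"tx": 0.05, "ty": 0.68, "tz": 0.62, "wz": 0.006, "wx": -0.005, "wy": 0.013, "jaw": 1}, {"tx": 0.3, "ty": 0.31, "tz": 0.7, "wz": 0, "wx": 0, "wy": 0.01, "jaw": 1}, {"tx": 0.31, "ty": 0.29, "tz": 0.7, "wz": 0, "wx": 0, "wy": 0.02, "jaw": 1}, {"tx": 0, "ty": 0, "tz": 0, "wz": 0, "wx": 0, "wy": 0, "jaw": 1}])

```text
t: 10.45
tool_pos: [0.5534, -0.0085, 0.1479]
tool_rot: [-1.698, 1.907, 0.618]
contact_force: [-1.8, -0.5, 0.3]
opening: 0.0274
```

Run:
```python
from h import *
show();c=snap('wrist','w10');k=kcur();s,h=holes(k);print(s)
for x in h:print(x.round(4),proj('wrist',C2W(x,POSE),c)*1.5625)
print('knob',proj('wrist',C2W(k,POSE),c)*1.5625,'pintop',proj('wrist',C2W((0,0,.07),POSE),c)*1.5625)
kplan([(60,25.05,.11,.70,1),(60,25.05,.06,.68,1),(60,25.05,.0,.65,1)])
```

```text
t 10.45 p [ 0.5534 -0.0085  0.1479] q [-0.457  0.057  1.884  0.651  1.494  2.65 ] f [-1.8 -0.5  0.3] open 0.0274
knob cab [0.0133 0.0293 0.1452]
(np.float64(59.49469042931261), np.float64(24.961784077400058), np.float64(0.11375476766780822))
[-0.0284 -0.0604  0.0685] [114.76186596  28.26197923]
[-0.0143 -0.0301  0.0723] [231.21204935 104.6239775 ]
[-0.0001  0.0004  0.0762] [327.16417749 167.5444129 ]
knob [404.17741194 387.81731034] pintop [327.5471104  155.18087454]
{'tx': np.float64(0.07), 'ty': np.float64(-0.09), 'tz': np.float64(0.03), 'wx': np.float64(0.001), 'wy': np.float64(-0.003), 'wz': np.float64(-0.0)}
{'tx': np.float64(0.41), 'ty': np.float64(0.32), 'tz': np.float64(0.89), 'wx': np.float64(0.0), 'wy': np.float64(0.02), 'wz': np.float64(0.0)}
{'tx': np.float64(0.52), 'ty': np.float64(0.33), 'tz': np.float64(1.08), 'wx': np.float64(-0.0), 'wy': np.float64(0.03), 'wz': np.float64(-0.0)}
```

View pics/w10.png

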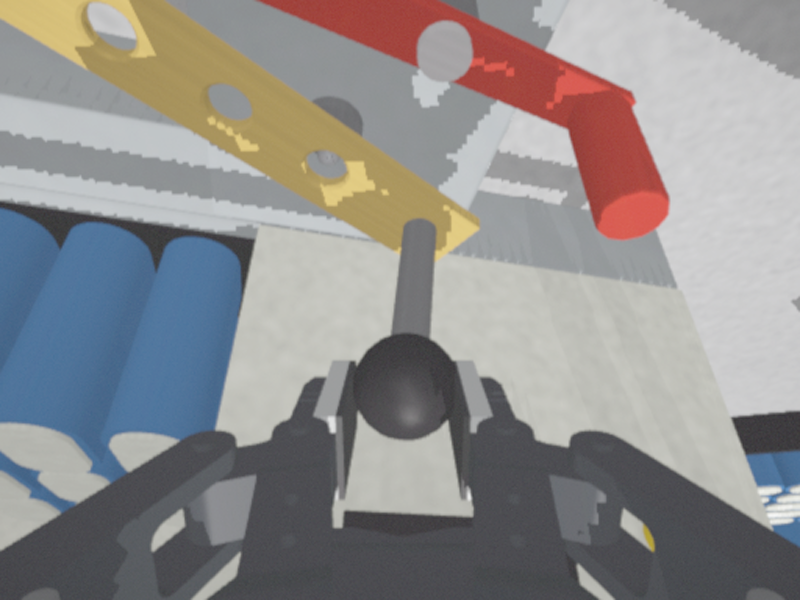

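The pin tip shows at (327,158) inside the last hole, whose centre is (326,163). They are aligned, so lower.

Emit:
send_rows(series=[{"tx": 0.2, "ty": 0.1, "tz": 0.45, "wz": 0, "wx": 0, "wy": 0.01, "jaw": 1}, {"tx": 0.3, "ty": 0.2, "tz": 0.5, "wz": 0, "wx": 0, "wy": 0.01, "jaw": 1}, {"tx": 0.3, "ty": 0.2, "tz": 0.55, "wz": 0, "wx": 0, "wy": 0.02, "jaw": 1}, {"tx": 0.25, "ty": 0.15, "tz": 0.5, "wz": 0, "wx": 0, "wy": 0.02, "jaw": 1}])

```text
t: 11.0
tool_pos: [0.5482, -0.0037, 0.1258]
tool_rot: [-1.735, 1.949, 0.567]
contact_force: [-1.0, -0.8, 2.0]
opening: 0.028
```

Run:
```python
from h import *
show();c=snap('wrist','w11');k=kcur();s,h=holes(k);print(s)
for x in h:print(x.round(4),proj('wrist',C2W(x,POSE),c)*1.5625)
print('pintop',proj('wrist',C2W((0,0,.07),POSE),c)*1.5625)
kplan([(60,25.05,.0,.65,1)])
```

```text
t 11.00 p [ 0.5482 -0.0037  0.1258] q [-0.431  0.051  1.913  0.606  1.43   2.661] f [-1.  -0.8  2. ] open 0.028
knob cab [0.0162 0.0365 0.1224]
(np.float64(59.979134605011375), np.float64(24.83544365052683), np.float64(-0.005501550310191038))
[-0.0288 -0.0609  0.058 ] [82.7422098  41.81088912]
[-0.0147 -0.0303  0.0578] [208.57318062 113.49311962]
[-0.0005  0.0004  0.0576] [309.77012755 171.14206588]
pintop [303.97452941 197.39875095]
{'tx': np.float64(-0.09), 'ty': np.float64(-0.08), 'tz': np.float64(-0.07), 'wx': np.float64(-0.0), 'wy': np.float64(-0.017), 'wz': np.float64(0.0)}
```

View pics/w11.png

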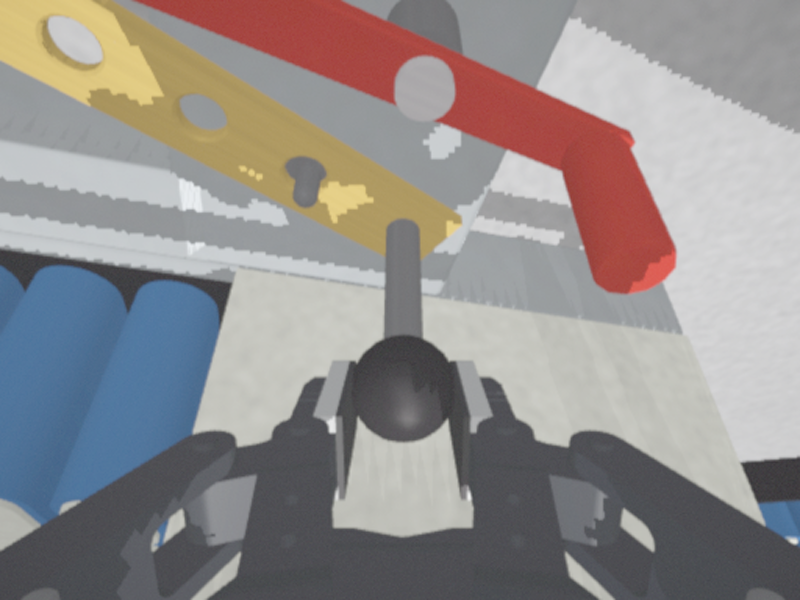

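Emit:
send_rows(series=[{"tx": 0, "ty": 0, "tz": 0, "wz": 0, "wx": 0, "wy": 0, "jaw": 0.5}, {"tx": 0, "ty": 0, "tz": 0, "wz": 0, "wx": 0, "wy": 0, "jaw": 0.2}, {"tx": 0, "ty": 0, "tz": 0, "wz": 0, "wx": 0, "wy": 0, "jaw": 0}, {"tx": 0, "ty": 0, "tz": -3, "wz": 0, "wx": 0, "wy": 0, "jaw": 0}, {"tx": 0, "ty": 0, "tz": -5, "wz": 0, "wx": 0, "wy": 0, "jaw": 0}])

```text
t: 11.68
tool_pos: [0.5385, -0.0479, 0.1857]
tool_rot: [-1.738, 1.952, 0.587]
contact_force: [0.4, 0.2, 0.1]
opening: 0.0852
```

Run:
```python
from h import *
show();c=snap('wrist','w12')
k=knobpos(np.radians(60),np.radians(25.05),0);s,h=holes(k)
for x in h+[k,np.array((0,0,.07))]:print(x.round(4),proj('wrist',C2W(x,POSE),c)*1.5625)
for kk in (1.6,1.7,1.75):print(kk,proj('wrist',peg(kk,.118),c)*1.5625)
```

```text
t 11.68 p [ 0.5385 -0.0479  0.1857] q [-5.090e-01 -2.000e-03  1.857e+00  5.760e-01  1.575e+00  2.665e+00] f [0.4 0.2 0.1] open 0.0852
[-0.0286 -0.0611  0.0585] [177.65221732  85.33740029]
[-0.0143 -0.0306  0.0585] [255.76022291 130.85106829]
[0.     0.0001 0.0585] [323.02822729 170.0482491 ]
[0.0167 0.0358 0.1235] [390.259975   313.64495826]
[0.   0.   0.07] [320.78188269 186.18563696]
1.6 [542.33531763 210.71822409]
1.7 [535.15838144 220.70523142]
1.75 [531.22793967 225.42332643]
```

View pics/w12.png

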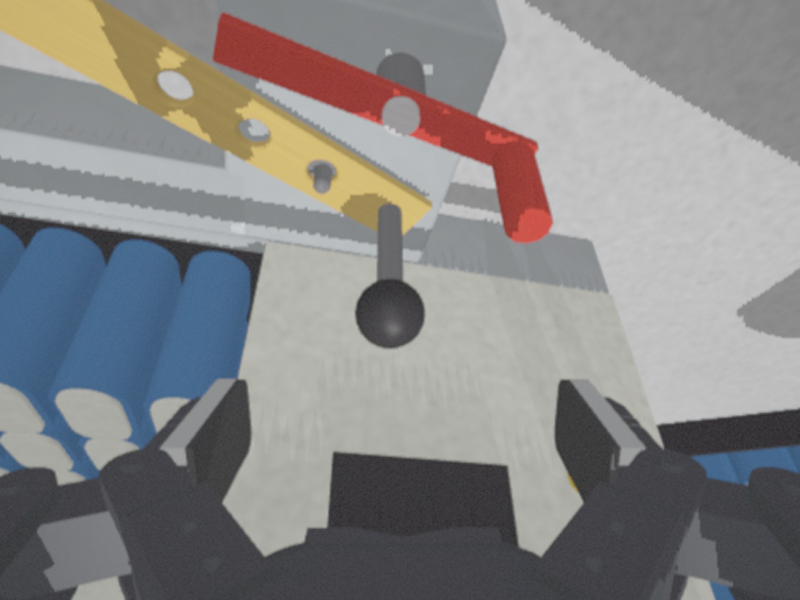

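Run:
```python
from h import *
Q=rot(.2,1,.23)
g=peg(1.74,.108)
plan([(tcp(g,Q)+[0,0,.075],Q,None),(tcp(g,Q),Q,2)])
```

```text
{'tx': np.float64(0.28), 'ty': np.float64(1.72), 'tz': np.float64(0.51), 'wx': np.float64(0.001), 'wy': np.float64(0.144), 'wz': np.float64(0.0)}
{'tx': np.float64(0.21), 'ty': np.float64(1.72), 'tz': np.float64(0.55), 'wx': np.float64(0.001), 'wy': np.float64(0.144), 'wz': np.float64(0.0)}
{'tx': np.float64(0.13), 'ty': np.float64(1.72), 'tz': np.float64(0.57), 'wx': np.float64(0.001), 'wy': np.float64(0.144), 'wz': np.float64(0.0)}
{'tx': np.float64(0.75), 'ty': np.float64(-0.0), 'tz': np.float64(3.68), 'wx': np.float64(0.0), 'wy': np.float64(0.0), 'wz': np.float64(0.0)}
{'tx': np.float64(0.75), 'ty': np.float64(-0.0), 'tz': np.float64(3.68), 'wx': np.float64(0.0), 'wy': np.float64(0.0), 'wz': np.float64(0.0)}
```

Emit:
send_rows(series=[{"tx": 0.28, "ty": 1.72, "tz": 0.3, "wz": 0, "wx": 0, "wy": 0.144, "jaw": 0}, {"tx": 0.21, "ty": 1.72, "tz": 0.55, "wz": 0, "wx": 0, "wy": 0.144, "jaw": 0}, {"tx": 0.13, "ty": 1.72, "tz": 0.57, "wz": 0, "wx": 0, "wy": 0.144, "jaw": 0}, {"tx": 0, "ty": 0, "tz": 0, "wz": 0, "wx": 0, "wy": 0, "jaw": 0}])

```text
t: 12.22
tool_pos: [0.4909, -0.0483, 0.1789]
tool_rot: [-1.988, 2.238, 0.183]
contact_force: [-0.2, 0.2, -0.2]
opening: 0.085
```

Run:
```python
from h import *
show();c=snap('wrist','w13')
for kk in (1.6,1.7,1.75):print(kk,proj('wrist',peg(kk,.118),c)*1.5625)
Q=rot(.2,1,.23)
g=peg(1.74,.108)
plan([(tcp(g,Q),Q,2)])
```

```text
t 12.22 p [ 0.4909 -0.0483  0.1789] q [-0.35  -0.217  1.982  0.185  1.419  2.878] f [-0.2  0.2 -0.2] open 0.085
1.6 [409.92889687 294.82095804]
1.7 [405.98577683 305.74625427]
1.75 [403.59735267 310.98142685]
{'tx': np.float64(0.51), 'ty': np.float64(0.08), 'tz': np.float64(3.91), 'wx': np.float64(-0.002), 'wy': np.float64(-0.006), 'wz': np.float64(-0.002)}
{'tx': np.float64(0.53), 'ty': np.float64(0.07), 'tz': np.float64(3.91), 'wx': np.float64(-0.002), 'wy': np.float64(-0.006), 'wz': np.float64(-0.002)}
```

View pics/w13.png

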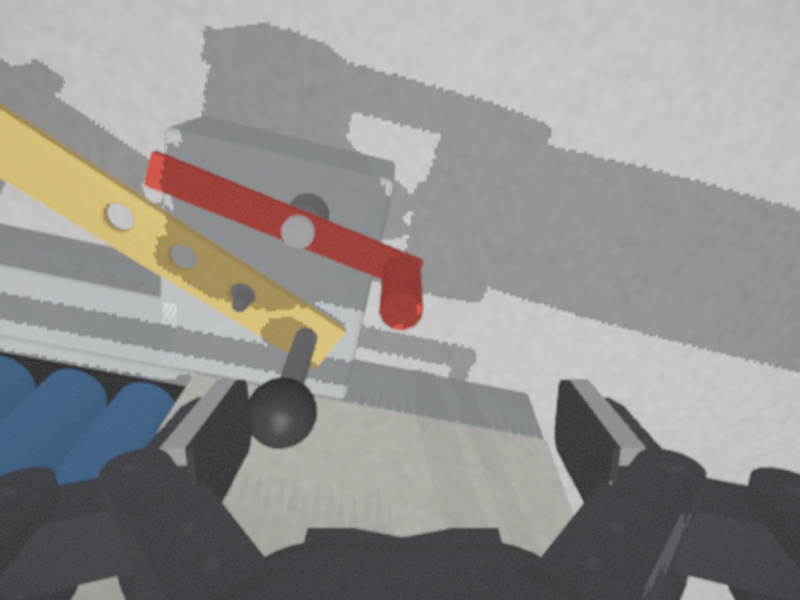

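Emit:
send_rows(series=[{"tx": 0.51, "ty": 0.08, "tz": 3.9, "wz": 0, "wx": 0, "wy": -0.006, "jaw": 0.25}, {"tx": 0.53, "ty": 0.07, "tz": 3.9, "wz": 0, "wx": 0, "wy": -0.006, "jaw": 0.25}, {"tx": 0, "ty": 0, "tz": 0, "wz": 0, "wx": 0, "wy": 0, "jaw": 0.3}])

```text
t: 12.65
tool_pos: [0.493, -0.0462, 0.0997]
tool_rot: [-1.974, 2.231, 0.195]
contact_force: [0.9, 0.4, -0.1]
opening: 0.0597
```

Run:
```python
from h import *
show();c=snap('wrist','w14')
for kk in (1.6,1.7,1.75):print(kk,proj('wrist',peg(kk,.118),c)*1.5625)
Q=rot(.2,1,.23)
g=peg(1.74,.108)
plan([(tcp(g,Q),Q,1)])
```

```text
t 12.65 p [ 0.493  -0.0462  0.0997] q [-0.354 -0.12   2.04   0.209  1.269  2.843] f [ 0.9  0.4 -0.1] open 0.0597
1.6 [420.42614504 427.24916623]
1.7 [414.17641404 441.91006065]
1.75 [410.43480385 448.86750455]
{'tx': np.float64(-0.16), 'ty': np.float64(0.43), 'tz': np.float64(0.2), 'wx': np.float64(-0.011), 'wy': np.float64(0.003), 'wz': np.float64(-0.005)}
```

View pics/w14.png

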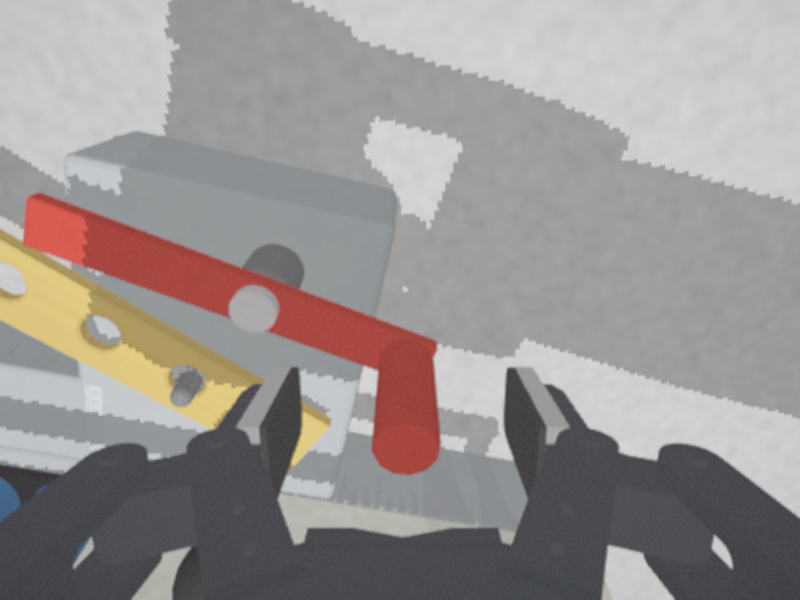

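Emit:
send_rows(series=[{"tx": -0.1, "ty": 0.15, "tz": 0.1, "wz": 0, "wx": 0, "wy": 0, "jaw": 0.6}, {"tx": 0, "ty": 0, "tz": 0, "wz": 0, "wx": 0, "wy": 0, "jaw": 1}, {"tx": 0, "ty": 0, "tz": 0, "wz": 0, "wx": 0, "wy": 0, "jaw": 1}, {"tx": 0, "ty": 0, "tz": 0, "wz": 0, "wx": 0, "wy": 0, "jaw": 1}], squeeze=40)

```text
t: 13.2
tool_pos: [0.492, -0.0463, 0.1047]
tool_rot: [-1.977, 2.231, 0.195]
contact_force: [4.1, -1.4, -8.2]
opening: 0.0167
```

Run:
```python
from h import *
show();z=cur()[0][2]+.008;print(z);arc(0.0,14,z=z)
```

```text
t 13.20 p [ 0.492  -0.0463  0.1047] q [-0.354 -0.128  2.038  0.207  1.28   2.844] f [ 4.1 -1.4 -8.2] open 0.0167
0.11266313891431859
k est 1.7162474289252485 r 0.04780092645921694
{'tx': np.float64(0.49), 'ty': np.float64(0.39), 'tz': np.float64(-0.12), 'wx': np.float64(0.0), 'wy': np.float64(0.0), 'wz': np.float64(0.0)}
{'tx': np.float64(0.59), 'ty': np.float64(0.11), 'tz': np.float64(-0.12), 'wx': np.float64(0.0), 'wy': np.float64(0.0), 'wz': np.float64(0.0)}
{'tx': np.float64(0.6), 'ty': np.float64(0.04), 'tz': np.float64(-0.12), 'wx': np.float64(0.0), 'wy': np.float64(0.0), 'wz': np.float64(0.0)}
{'tx': np.float64(0.6), 'ty': np.float64(-0.04), 'tz': np.float64(-0.12), 'wx': np.float64(0.0), 'wy': np.float64(0.0), 'wz': np.float64(0.0)}
{'tx': np.float64(0.59), 'ty': np.float64(-0.11), 'tz': np.float64(-0.12), 'wx': np.float64(0.0), 'wy': np.float64(0.0), 'wz': np.float64(0.0)}
{'tx': np.float64(0.57), 'ty': np.float64(-0.18), 'tz': np.float64(-0.12), 'wx': np.float64(0.0), 'wy': np.float64(0.0), 'wz': np.float64(0.0)}
{'tx': np.float64(0.55), 'ty': np.float64(-0.25), 'tz': np.fl
[... 388 characters left out ...]
0.42), 'ty': np.float64(-0.44), 'tz': np.float64(-0.08), 'wx': np.float64(0.0), 'wy': np.float64(0.0), 'wz': np.float64(0.0)}
{'tx': np.float64(0.37), 'ty': np.float64(-0.49), 'tz': np.float64(-0.07), 'wx': np.float64(0.0), 'wy': np.float64(0.0), 'wz': np.float64(0.0)}
{'tx': np.float64(0.3), 'ty': np.float64(-0.53), 'tz': np.float64(-0.06), 'wx': np.float64(0.0), 'wy': np.float64(0.0), 'wz': np.float64(0.0)}
{'tx': np.float64(0.24), 'ty': np.float64(-0.56), 'tz': np.float64(-0.05), 'wx': np.float64(0.0), 'wy': np.float64(0.0), 'wz': np.float64(0.0)}
{'tx': np.float64(0.17), 'ty': np.float64(-0.59), 'tz': np.float64(-0.03), 'wx': np.float64(0.0), 'wy': np.float64(0.0), 'wz': np.float64(0.0)}
```

Emit:
send_rows(series=[{"tx": 0.6, "ty": 0.25, "tz": -0.12, "wz": 0, "wx": 0, "wy": 0, "jaw": 1}, {"tx": 0.65, "ty": 0.12, "tz": -0.12, "wz": 0, "wx": 0, "wy": 0, "jaw": 1}, {"tx": 0.65, "ty": 0.05, "tz": -0.12, "wz": 0, "wx": 0, "wy": 0, "jaw": 1}, {"tx": 0.65, "ty": -0.04, "tz": -0.12, "wz": 0, "wx": 0, "wy": 0, "jaw": 1}, {"tx": 0.65, "ty": -0.11, "tz": -0.12, "wz": 0, "wx": 0, "wy": 0, "jaw": 1}])

```text
t: 13.82
tool_pos: [0.4847, -0.0751, 0.1045]
tool_rot: [-1.976, 2.222, 0.206]
contact_force: [-3.6, 0.3, -0.9]
opening: 0.0168
```

Run:
```python
from h import *
show();arc(0.0,9,z=.112);print((rot(.2,1,.23).inv()*cur()[1]).as_rotvec())
```

```text
t 13.82 p [ 0.4847 -0.0751  0.1045] q [-0.419 -0.126  2.038  0.212  1.296  2.775] f [-3.6  0.3 -0.9] open 0.0168
k est 1.0979919533641904 r 0.049773558531553574
{'tx': np.float64(0.58), 'ty': np.float64(-0.16), 'tz': np.float64(-0.09), 'wx': np.float64(0.0), 'wy': np.float64(0.0), 'wz': np.float64(0.0)}
{'tx': np.float64(0.54), 'ty': np.float64(-0.25), 'tz': np.float64(-0.12), 'wx': np.float64(0.0), 'wy': np.float64(0.0), 'wz': np.float64(0.0)}
{'tx': np.float64(0.51), 'ty': np.float64(-0.32), 'tz': np.float64(-0.11), 'wx': np.float64(0.0), 'wy': np.float64(0.0), 'wz': np.float64(0.0)}
{'tx': np.float64(0.47), 'ty': np.float64(-0.38), 'tz': np.float64(-0.1), 'wx': np.float64(0.0), 'wy': np.float64(0.0), 'wz': np.float64(0.0)}
{'tx': np.float64(0.42), 'ty': np.float64(-0.43), 'tz': np.float64(-0.09), 'wx': np.float64(0.0), 'wy': np.float64(0.0), 'wz': np.float64(0.0)}
{'tx': np.float64(0.36), 'ty': np.float64(-0.48), 'tz': np.float64(-0.08), 'wx': np.float64(0.0), 'wy': np.float64(0.0), 'wz': np.float64(0.0)}
{'tx': np.float64(0.3), 'ty': np.float64(-0.52), 'tz': np.float64(-0.06), 'wx': np.float64(0.0), 'wy': np.float64(0.0), 'wz': np.float64(0.0)}
{'tx': np.float64(0.24), 'ty': np.float64(-0.56), 'tz': np.float64(-0.05), 'wx': np.float64(0.0), 'wy': np.float64(0.0), 'wz': np.float64(0.0)}
{'tx': np.float64(0.17), 'ty': np.float64(-0.58), 'tz': np.float64(-0.03), 'wx': np.float64(0.0), 'wy': np.float64(0.0), 'wz': np.float64(0.0)}
[ 0.00437141 -0.01230578  0.00062758]
```

Emit:
send_rows(series=[{"tx": 0.64, "ty": -0.2, "tz": -0.1, "wz": 0, "wx": 0, "wy": 0, "jaw": 1}, {"tx": 0.6, "ty": -0.28, "tz": -0.12, "wz": 0, "wx": 0, "wy": 0, "jaw": 1}, {"tx": 0.56, "ty": -0.36, "tz": -0.11, "wz": 0, "wx": 0, "wy": 0, "jaw": 1}, {"tx": 0.52, "ty": -0.43, "tz": -0.1, "wz": 0, "wx": 0, "wy": 0, "jaw": 1}, {"tx": 0.46, "ty": -0.5, "tz": -0.09, "wz": 0, "wx": 0, "wy": 0, "jaw": 1}])

```text
t: 14.45
tool_pos: [0.491, -0.1051, 0.1042]
tool_rot: [-1.992, 2.224, 0.239]
contact_force: [-9.3, -2.4, 4.0]
opening: 0.0165
```

Run:
```python
from h import *
show();arc(0.0,4,z=.112)
```

```text
t 14.45 p [ 0.491  -0.1051  0.1042] q [-0.465 -0.07   1.987  0.201  1.326  2.728] f [-9.3 -2.4  4. ] open 0.0165
k est 0.5225401854012145 r 0.05625140537123305
{'tx': np.float64(-0.04), 'ty': np.float64(-0.93), 'tz': np.float64(-0.01), 'wx': np.float64(0.0), 'wy': np.float64(0.0), 'wz': np.float64(0.0)}
{'tx': np.float64(0.34), 'ty': np.float64(-0.55), 'tz': np.float64(-0.09), 'wx': np.float64(0.0), 'wy': np.float64(0.0), 'wz': np.float64(0.0)}
{'tx': np.float64(0.27), 'ty': np.float64(-0.59), 'tz': np.float64(-0.07), 'wx': np.float64(0.0), 'wy': np.float64(0.0), 'wz': np.float64(0.0)}
{'tx': np.float64(0.19), 'ty': np.float64(-0.62), 'tz': np.float64(-0.05), 'wx': np.float64(0.0), 'wy': np.float64(0.0), 'wz': np.float64(0.0)}
```

Emit:
send_rows(series=[{"tx": 0.05, "ty": -0.75, "tz": 0, "wz": 0, "wx": 0, "wy": 0, "jaw": 1}, {"tx": 0.2, "ty": -0.7, "tz": -0.05, "wz": 0, "wx": 0, "wy": 0, "jaw": 1}, {"tx": 0.2, "ty": -0.65, "tz": -0.04, "wz": 0, "wx": 0, "wy": 0, "jaw": 1}])

```text
t: 14.82
tool_pos: [0.501, -0.1201, 0.1042]
tool_rot: [-2.021, 2.241, 0.257]
contact_force: [-9.0, -2.1, 2.7]
opening: 0.0156
```

Run:
```python
from h import *
show();arc(0.0,2,z=.112)
```

```text
t 14.82 p [ 0.501  -0.1201  0.1042] q [-0.468 -0.02   1.937  0.171  1.346  2.729] f [-9.  -2.1  2.7] open 0.0156
k est 0.2211868023980804 r 0.060731054935110475
{'tx': np.float64(-0.73), 'ty': np.float64(-0.99), 'tz': np.float64(0.1), 'wx': np.float64(0.0), 'wy': np.float64(0.0), 'wz': np.float64(0.0)}
{'tx': np.float64(0.16), 'ty': np.float64(-0.53), 'tz': np.float64(-0.06), 'wx': np.float64(0.0), 'wy': np.float64(0.0), 'wz': np.float64(0.0)}
```

Emit:
send_rows(series=[{"tx": -0.5, "ty": -0.6, "tz": 0.1, "wz": 0, "wx": 0, "wy": 0, "jaw": 1}, {"tx": -0.3, "ty": -0.6, "tz": 0.05, "wz": 0, "wx": 0, "wy": 0, "jaw": 1}])

```text
t: 15.08
tool_pos: [0.5072, -0.1256, 0.1046]
tool_rot: [-2.046, 2.263, 0.249]
contact_force: [-14.4, -13.5, 2.6]
opening: 0.0147
```

Run:
```python
from h import *
show();arc(0.0,2,z=.112);c=snap('wrist','w15')
for k in(0,.1,.2,.3):print(proj('wrist',peg(k,.118),c)*1.5625)
```

```text
t 15.07 p [ 0.5072 -0.1256  0.1046] q [-0.455  0.003  1.912  0.138  1.351  2.748] f [-14.4 -13.5   2.6] open 0.0147
k est 0.08958715896281061 r 0.06231012259912407
{'tx': np.float64(-1.07), 'ty': np.float64(-0.63), 'tz': np.float64(0.19), 'wx': np.float64(0.0), 'wy': np.float64(0.0), 'wz': np.float64(0.0)}
{'tx': np.float64(0.06), 'ty': np.float64(-0.22), 'tz': np.float64(-0.02), 'wx': np.float64(0.0), 'wy': np.float64(0.0), 'wz': np.float64(0.0)}
[371.1087548  460.65999267]
[388.98940505 464.0662171 ]
[405.99417372 468.77656275]
[421.90912932 474.69517674]
```

View pics/w15.png

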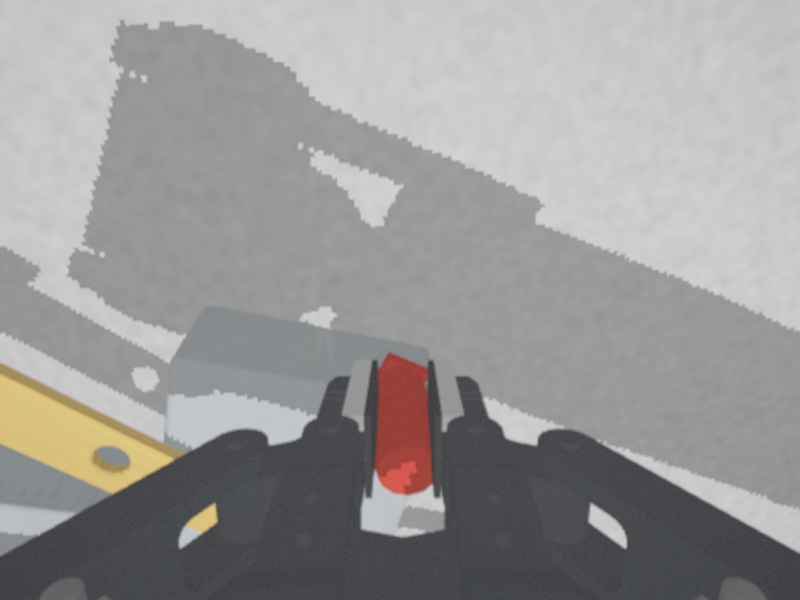

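Emit:
send_rows(series=[{"tx": 0, "ty": 0.1, "tz": 0, "wz": 0, "wx": 0, "wy": 0, "jaw": 0.6}, {"tx": 0, "ty": 0, "tz": 0, "wz": 0, "wx": 0, "wy": 0, "jaw": 0.6}, {"tx": -1.0, "ty": 0, "tz": 0.2, "wz": 0, "wx": 0, "wy": 0, "jaw": 0.6}])

```text
t: 15.5
tool_pos: [0.5094, -0.1191, 0.1068]
tool_rot: [-2.042, 2.267, 0.237]
contact_force: [-1.1, -0.1, 0.1]
opening: 0.0338
```

Run:
```python
from h import *
show();c=snap('wrist','w16')
for k in(0,.1,.2,.3):print(proj('wrist',peg(k,.118),c)*1.5625)
plan([(tcp(peg(0,.111),cur()[1]),cur()[1],1)])
```

```text
t 15.50 p [ 0.5094 -0.1191  0.1068] q [-0.442 -0.005  1.915  0.138  1.346  2.765] f [-1.1 -0.1  0.1] open 0.0338
[376.22819155 434.84617676]
[394.19413444 438.47822098]
[411.28770481 443.46014109]
[427.29274596 449.69212677]
{'tx': np.float64(-0.15), 'ty': np.float64(-0.73), 'tz': np.float64(0.33), 'wx': np.float64(0.0), 'wy': np.float64(0.0), 'wz': np.float64(0.0)}
```

View pics/w16.png

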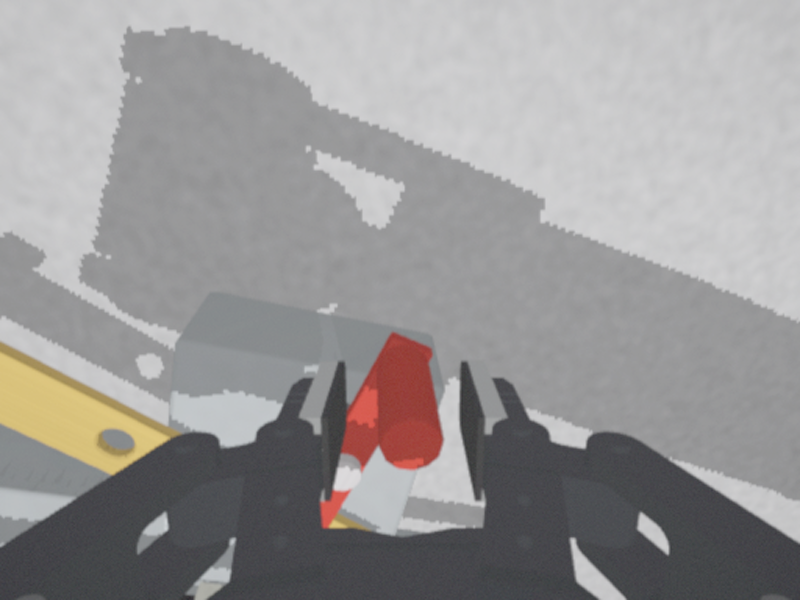

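Emit:
send_rows(series=[{"tx": -0.2, "ty": -0.6, "tz": 0.2, "wz": 0, "wx": 0, "wy": 0, "jaw": 0.6}, {"tx": 0, "ty": -0.5, "tz": 0, "wz": 0, "wx": 0, "wy": 0, "jaw": 0.6}, {"tx": 0, "ty": -0.4, "tz": 0, "wz": 0, "wx": 0, "wy": 0, "jaw": 0.6}])

```text
t: 15.92
tool_pos: [0.5251, -0.1156, 0.1038]
tool_rot: [-2.047, 2.264, 0.239]
contact_force: [-1.6, -0.9, 0.4]
opening: 0.0342
```

Run:
```python
from h import *
show();c=snap('wrist','w17')
for k in(0,.1,.2,.3):print(proj('wrist',peg(k,.118),c)*1.5625)
```

```text
t 15.93 p [ 0.5251 -0.1156  0.1038] q [-0.424  0.033  1.882  0.14   1.34   2.778] f [-1.6 -0.9  0.4] open 0.0342
[435.078196   425.04275605]
[453.15477987 428.88303194]
[470.23952782 434.12031148]
[486.11838285 440.64835919]
```

View pics/w17.png

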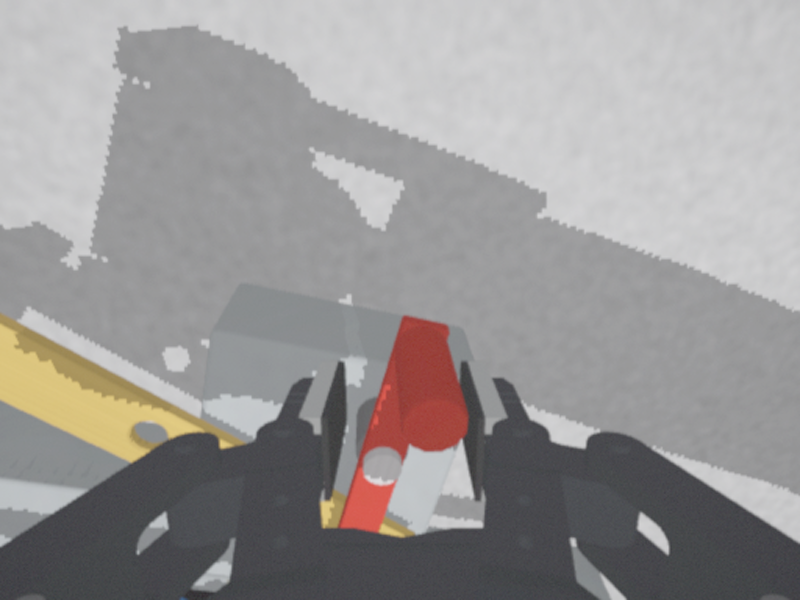

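Emit:
send_rows(series=[{"tx": 0, "ty": -0.4, "tz": 0, "wz": 0, "wx": 0, "wy": 0, "jaw": 0.6}, {"tx": 0, "ty": -0.3, "tz": 0, "wz": 0, "wx": 0, "wy": 0, "jaw": 0.6}])

```text
t: 16.23
tool_pos: [0.5266, -0.1158, 0.1031]
tool_rot: [-2.055, 2.269, 0.263]
contact_force: [-15.4, -0.6, 11.3]
opening: 0.0348
```

Run:
```python
from h import *
show();c=snap('wrist','w18')
for k in(-.2,-.1,0,.1,.2):print(k,proj('wrist',peg(k,.118),c)*1.5625)
```

```text
t 16.23 p [ 0.5266 -0.1158  0.1031] q [-0.421  0.05   1.867  0.135  1.357  2.783] f [-15.4  -0.6  11.3] open 0.0348
-0.2 [404.18445596 423.43768317]
-0.1 [423.50428162 424.06508058]
0 [442.29265632 426.23599551]
0.1 [460.28850935 429.89182148]
0.2 [477.25477924 434.94830023]
```

View pics/w18.png

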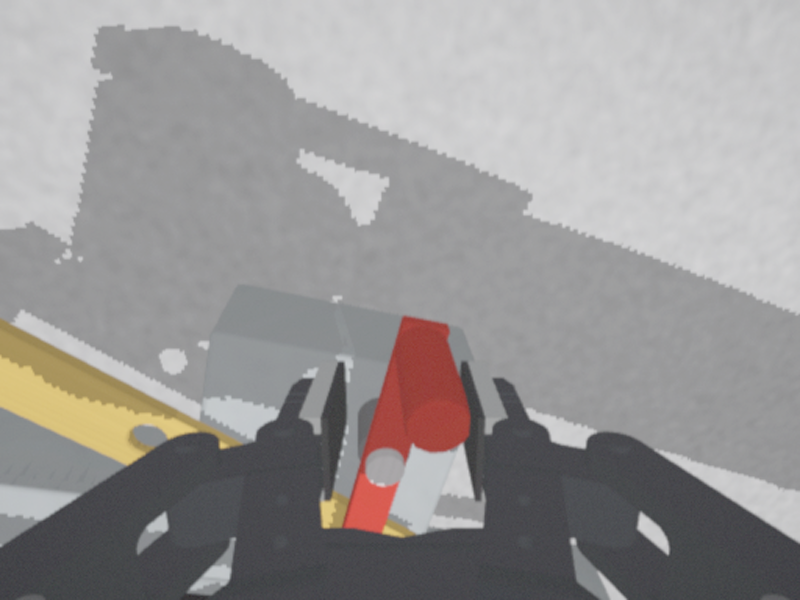

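Emit:
send_rows(series=[{"tx": 0, "ty": 0.8, "tz": 0, "wz": 0, "wx": 0, "wy": 0, "jaw": 0.5}, {"tx": 0, "ty": 0, "tz": 0, "wz": 0, "wx": 0, "wy": 0, "jaw": 0.3}, {"tx": 0, "ty": 0, "tz": -3, "wz": 0, "wx": 0, "wy": 0, "jaw": 0.3}, {"tx": 0, "ty": 0, "tz": -5, "wz": 0, "wx": 0, "wy": 0, "jaw": 0.3}, {"tx": 2, "ty": 0, "tz": -5, "wz": 0, "wx": 0, "wy": 0, "jaw": 0.3}])

```text
t: 16.9
tool_pos: [0.5233, -0.1554, 0.226]
tool_rot: [-2.056, 2.268, 0.275]
contact_force: [0.8, 0.3, 0.4]
opening: 0.0599
```

Run:
```python
from h import *
show();c=snap('wrist','w19')
for k in(0,.1,.2):print(k,proj('wrist',peg(k,.118),c)*1.5625)
k=knobpos(np.radians(60),np.radians(25.05),0);s,h=holes(k)
for x in h+[k,np.array((0,0,.07)),np.array((*KP,.08))]:print(x.round(4),proj('wrist',C2W(x,POSE),c)*1.5625)
im=ctrl.get_image('side')[80:220,210:390,::-1];cv2.imwrite('pics/s19.png',cv2.resize(im,None,fx=4.2,fy=4.2,interpolation=cv2.INTER_CUBIC))
```

```text
t 16.90 p [ 0.5233 -0.1554  0.226 ] q [-0.487 -0.043  1.744  0.124  1.586  2.746] f [0.8 0.3 0.4] open 0.0599
0 [402.23351979 330.93560004]
0.1 [411.55060645 333.13526826]
0.2 [420.44258976 336.13070664]
[-0.0286 -0.0611  0.0585] [233.37803255 355.2828575 ]
[-0.0143 -0.0306  0.0585] [278.34625797 381.56195184]
[0.     0.0001 0.0585] [320.51936092 406.20759753]
[0.0167 0.0358 0.1235] [369.08287509 506.12746366]
[0.   0.   0.07] [319.43254948 416.93930566]
[-0.0486  0.0264  0.08  ] [376.23776291 370.97371785]
```

View pics/w19.png

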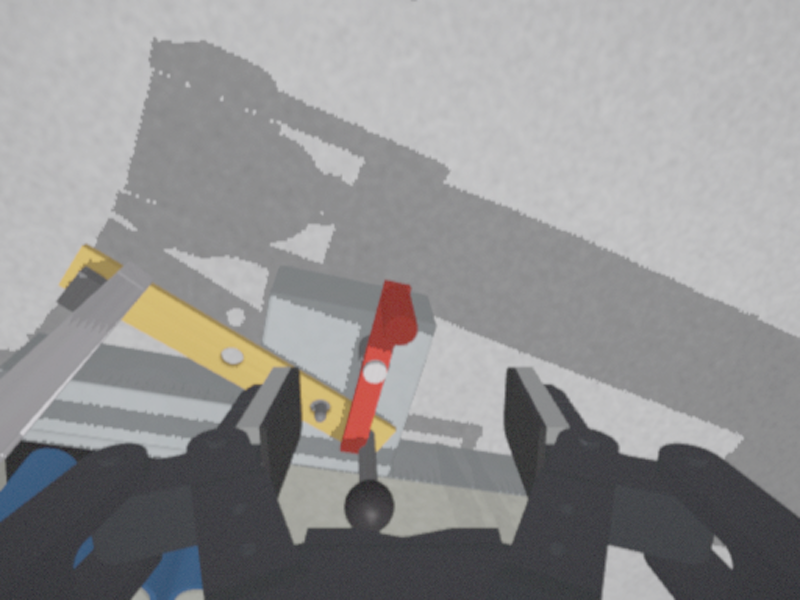

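View pics/s19.png

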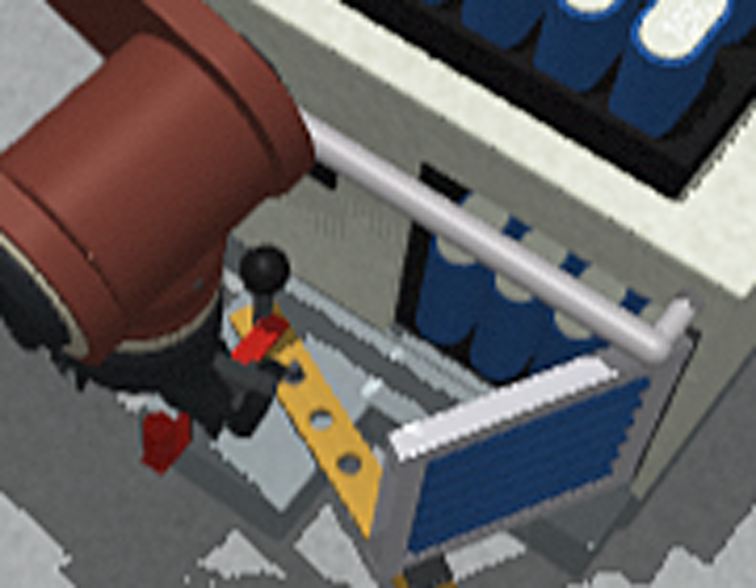

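Run:
```python
from h import *
print(ctrl.finish_job());show()
```

```text
the job is handed in; nothing more can be done
None
the job is handed in; nothing more can be done
```

The vent flap is at its widest setting, and I handed the job in at about 17 s of the 51 s. No verdict came back.

**What I did:**
- I swung the keeper aside to its far stop.
- I lifted the stay by the knob until it was clear of the pin.
- I put the last hole over the pin and lowered the stay flat.
- I swung the keeper back until the force rose at its stop, then let go and backed off.

**Last checks:**
- **Stay:** The pin shows through the last hole, and the visible holes and the knob sit within a few pixels of where a fully lowered stay should put them.
- **Keeper:** It lies across the stay at about 0 rad.
- **Robot:** The contact force was about zero and the gripper was clear of everything.
- **Loose cells and screwdriver:** The arm stayed away from them, but I did not measure their positions at the end.

**What disagreed along the way:**
- The keeper started about 0.14 rad off its stop by my measurement, not exactly at it.
- The peg slid towards the edge of the pads during both swings. On the way back I let go at about 0.2 rad and finished by pushing with one finger. The highest force I read while handling the keeper was about 30 N, at its far stop.

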